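# Set up the bottle shaker: find the tray that fits, load it, lock it down

### The arm

A 6-joint arm with a two-finger parallel gripper is mounted at the origin on the work surface. World frame = base frame: x ahead of the robot, y to its left, z up, the work surface at z = 0. Lengths are in m, angles in rad, forces in N, time in s.
With the tool pointing down it reaches from about 0.325 to 1 m from the base axis. Payload 5.1 kg.
Tool frame: the origin (TCP) lies between the finger pads; the fingertips stand 17 mm ahead of it and the grasp point (between the pads) lies 2 mm behind it (robot.tcp_to_tips is the distance from the TCP to the fingertips, in m); z points along the fingers, y is the line along which they close (so a half turn about z gives the same grasp; the last joint's range is limited). The gripper opens to 85 mm and grips with 20 to 120 N. Pads are 22 mm wide; open, the fingers measure 114 mm over their backs; the gripper's body (76 mm by 85 mm) begins 54 mm behind the grasp point. The pads swing forward as they close: fully open they stand 13 mm farther back than shut.
Start: joints at [-1.208, 0.124, 1.65, -0, 1.367, -0.083], TCP at [0.28, -0.586, 0.248] pointing down, gripper open.
Joint ranges: [-2.61, 2.61], [-1.02, 2.33], [0.03, 2.71], [-1.35, 4.49], [0.32, 2.68], [-2.91, 2.91]. Speed limits (rad/s): [2.57, 2.57, 3.14, 3.14, 3.14, 3.14].

### API

Orientations are given as a 3x3 rotation matrix whose columns are the frame's x, y, z axes.
In Python, from rig import robot gives the robot as it stands.
- The arm moves only by the tool servo_tool, never from a script. Its argument "rows" is text: rows parted by semicolons, each of 7 numbers parted by spaces: the shift along the world's x, y, z in m, then the turn, a rotation vector about the world's x, y, z in degrees, then the gripper's target within -1 to 1 (fully open at 1, half-way at 0, shut at -1). In form: tx ty tz wx wy wz grip; .... A call has 1 to 5 rows; each row shifts and turns the commanded pose from where the row before left it; what a row does not reach is not made up. A row lasts 1/12 s, in which the tool goes at most 41.7 mm and 7.16 degrees, less where a joint would pass 70% of its speed; a pose out of reach is approached as far as the arm can. A call is refused whole if a number of a shift passes 0.0417 or a number of a turn 7.16, either way. A call with a gripper value outside its range is refused whole. The fingers move at their own pace and stop on an object; the grip force is fixed at half the most. Time passes only in rows, so rows that do not move let the fingers close. It gives the time, the measured TCP pose, the force, the opening and the grip force at its end, in the units of the state.
- robot.get_obs(): the state, without advancing time (a new reading comes with each control period).
- robot.capture(name): name is "side" or "top"; returns the picture (480x640x3 uint8, red, green, blue); there is no depth.
- robot.camera_info(name): a dict with "mtx" (3x3 intrinsics, pixels), "dist_coeffs" ([k1, k2, p1, p2, k3] as OpenCV has them; the pictures are not rectified), "extrinsics" (4x4, takes a point from world to camera coordinates). Camera axes: x right, y down, z forward; pixel columns grow to the right and rows downward; lengths in m; the calibration is good to about 2 mm. A picture is of the moment at which its call begins. camera_info takes no time and is no camera call.
- robot.hand_in(): hands the job in; it is judged then, once.
The state is a dict: "time": time; "q": joint angles; "joint_vel": joint speeds; "joint_efforts": joint torques, N m; "eef_pos": TCP position; "tcp_rot": TCP orientation; "wrist_force": force on the tool from outside, world axes, zero at the start; "ft_torque": the same for the moment, N m; "grip_width": opening from 0.0 (shut) to 1.0 (fully open); "grip_force": force on a finger pad.
Only numpy, scipy, OpenCV 4.12 (cv2) and the standard library are available. Lean on these libraries where they do the work, as an engineer would, in place of code of your own. Each camera call takes 0.05 s, during which the arm holds its last target. There are 200 camera calls.

### The job

Set up the shaker for a run. Find by trying which of the three bottle trays drops over the platform's two dowel pins and seat it fully home with the bar still swung out, leaving the other two lying flat on the bench; stand every sample bottle upright in a compartment of the seated tray; draw the lock pin out of its bore and park it hanging upright in the side notch; and, once the tray is home, push the free end of the bar round to its stop so that it holds the tray down. Leave everything else on the bench where it is.

Things in the scene. Friction and masses are not known exactly. Their poses are not given: they have to be found in the camera images.
- shaker: Bottle shaker, low white machine, fixed. Origin: centre of its underside on the bench; x points away from the robot at yaw 0, y left. Aluminium platform 240 (x) x 320 mm (y), top 100 mm above the bench: two dowel pins on its left half (+y), swing bar and lock pin on its right half, notch on its right edge. The bar's end-stop block, 14 mm square, 28 mm tall, stands at x -90, y +10 mm
- seat (a point): On the platform top, midway between its two dowel pins: a fitting tray's origin rests here, axes along the shaker's (either way round). Pins 10 mm thick, taper-tipped, 11.5 mm tall, at (30, s) and (-30, -s) mm from here; s is 22, 32 or 42, varies by start and is not reported: try the trays, or look. A fitting tray has 2.5 mm play and drops flat; a wrong one stays perched 12 mm up on the pins
- bore (a point): Centre of the mouth of the bore where the lock pin stands at the start: a 14 mm hole, 28 mm deep, in a boss 8 mm high on the platform
- notch (a point): Middle of the side notch, level with its top (100 mm above the bench), axes as the shaker's: a slot 17 mm wide, about 40 mm long along the shaker's y, between two steel tines sticking out of the platform's right (-y) edge; open towards -y and below. The parked pin's shank hangs in the slot, its collar resting on the tines
- pin: Lock pin. Origin: centre of its foot, z up along it. Steel shank 10 mm thick with a tapered foot; 26 mm collar with its underside 27 mm above the foot; round black knob 24 mm across, 50 to 80 mm above the foot. Starts upright in the bore, collar resting on the boss (knob 31 to 61 mm above the platform); its neck then blocks the bar from swinging in
- bar (a joint): Swing bar angle, rad: 0 = against the end stop, over a seated tray's ledge; 0.75 = fully out to the right. Starts at 0.62 to 0.74. Turns level; at angle t it points from the pivot along (-cos t, -sin t) in the shaker's x, y. Stays where left; about 1 N at the free end moves it. Steel, 195 mm long, 12 wide, 15 to 25 mm above the platform (3 mm above a seated tray's ledge)
- pivot (a point): The bar's fixed pivot, at x +100, y -3.5 mm in the shaker's frame, 20 mm above the platform
- bar_knob (a point): Middle of the upright round black knob on the bar's free end, 183 mm from the pivot: 16 mm across, from 25 to 70 mm above the platform
- tray_a: Bottle tray, three alike but for holes. Base 132 (x) x 160 (y) x 12 mm; rim 132 x 126 mm, top 28 mm up, leaves a bare 17 mm ledge along the +y and -y edges. Dividers make 4 compartments 59 x 56 mm, centres x +-32, y +-31. Handle bar over the middle: 68 (x) x 12 (y), 76 to 92 mm up. Two 15 mm through holes at (30, 22) and (-30, -22); a half turn changes nothing. Origin: centre of underside. 0.5 kg
- tray_b: Bottle tray, three alike but for holes. Base 132 (x) x 160 (y) x 12 mm; rim 132 x 126 mm, top 28 mm up, leaves a bare 17 mm ledge along the +y and -y edges. Dividers make 4 compartments 59 x 56 mm, centres x +-32, y +-31. Handle bar over the middle: 68 (x) x 12 (y), 76 to 92 mm up. Two 15 mm through holes at (30, 32) and (-30, -32); a half turn changes nothing. Origin: centre of underside. 0.5 kg
- tray_c: Bottle tray, three alike but for holes. Base 132 (x) x 160 (y) x 12 mm; rim 132 x 126 mm, top 28 mm up, leaves a bare 17 mm ledge along the +y and -y edges. Dividers make 4 compartments 59 x 56 mm, centres x +-32, y +-31. Handle bar over the middle: 68 (x) x 12 (y), 76 to 92 mm up. Two 15 mm through holes at (30, 42) and (-30, -42); a half turn changes nothing. Origin: centre of underside. 0.5 kg
- bottle_1: Wide-necked glass sample bottle, part filled (heavy at the bottom), white screw cap. 44 mm across the body, 78 mm tall; body up to 48 mm, cap 34 mm across from 60 to 78 mm. Origin: centre of its underside, z up. About 0.13 kg. Three or all of the four are there, standing on the bench
- bottle_2: Wide-necked glass sample bottle, part filled (heavy at the bottom), white screw cap. 44 mm across the body, 78 mm tall; body up to 48 mm, cap 34 mm across from 60 to 78 mm. Origin: centre of its underside, z up. About 0.13 kg. Three or all of the four are there, standing on the bench
- bottle_3: Wide-necked glass sample bottle, part filled (heavy at the bottom), white screw cap. 44 mm across the body, 78 mm tall; body up to 48 mm, cap 34 mm across from 60 to 78 mm. Origin: centre of its underside, z up. About 0.13 kg. Three or all of the four are there, standing on the bench
- bottle_4: Wide-necked glass sample bottle, part filled (heavy at the bottom), white screw cap. 44 mm across the body, 78 mm tall; body up to 48 mm, cap 34 mm across from 60 to 78 mm. Origin: centre of its underside, z up. About 0.13 kg. Three or all of the four are there, standing on the bench
- reagent: Bystander: brown glass reagent bottle, 60 mm across, 115 mm tall. Not part of the job.
- marker: Bystander: black marker pen, 125 mm, lying on the bench. Not part of the job.
- cap: Bystander: loose black screw cap, 34 mm across, 18 mm tall. Not part of the job.
- beaker: Bystander: small glass beaker, 68 mm across, 85 mm tall. Not part of the job.
- washbottle: Bystander: white plastic bottle, 64 mm across, 130 mm tall. Not part of the job.
- spatula: Bystander: lab spatula, 190 mm, lying on the bench. Not part of the job.
Things that resemble listed ones, but are neither listed nor needed, are in the scene too. Leave any purple look-alike of the tray_c alone.

How it is judged:
On the way, in this order (a step that is already met when the one before it is completed fails the run):
1. the tray that fits is fully home over both dowel pins, with the bar still swung out (((horizontal distance between tray_a and seat below 0.006 m and z of tray_a in the frame of seat between -0.004 and 0.004 m and angle between tray_a's own z axis and vertical below 0.06 rad and angle between the x axis of tray_a and the x axis of shaker, either way round below 0.12 rad) or (horizontal distance between tray_b and seat below 0.006 m and z of tray_b in the frame of seat between -0.004 and 0.004 m and angle between tray_b's own z axis and vertical below 0.06 rad and angle between the x axis of tray_b and the x axis of shaker, either way round below 0.12 rad) or (horizontal distance between tray_c and seat below 0.006 m and z of tray_c in the frame of seat between -0.004 and 0.004 m and angle between tray_c's own z axis and vertical below 0.06 rad and angle between the x axis of tray_c and the x axis of shaker, either way round below 0.12 rad)) and value of joint bar above 0.3 rad), for 0.2 s.
2. with the tray home, the bar is against its stop (((horizontal distance between tray_a and seat below 0.006 m and z of tray_a in the frame of seat between -0.004 and 0.004 m and angle between tray_a's own z axis and vertical below 0.06 rad and angle between the x axis of tray_a and the x axis of shaker, either way round below 0.12 rad) or (horizontal distance between tray_b and seat below 0.006 m and z of tray_b in the frame of seat between -0.004 and 0.004 m and angle between tray_b's own z axis and vertical below 0.06 rad and angle between the x axis of tray_b and the x axis of shaker, either way round below 0.12 rad) or (horizontal distance between tray_c and seat below 0.006 m and z of tray_c in the frame of seat between -0.004 and 0.004 m and angle between tray_c's own z axis and vertical below 0.06 rad and angle between the x axis of tray_c and the x axis of shaker, either way round below 0.12 rad)) and value of joint bar below 0.04 rad), for 0.2 s.
At the end, for the whole second after the job is handed in: One tray home on its pins (6 mm sideways, 4 mm height, 0.06 rad tilt, 0.12 rad yaw), two flat on the bench (6 mm); all bottles upright (0.12 rad) on the seated tray's floor; pin hanging upright in the notch (14 mm, foot 20-34 mm below its top); bar within 0.04 rad of its stop; all at rest (all of step 2 and ((horizontal distance between tray_a and seat below 0.006 m and z of tray_a in the frame of seat between -0.004 and 0.004 m and angle between tray_a's own z axis and vertical below 0.06 rad and angle between the x axis of tray_a and the x axis of shaker, either way round below 0.12 rad) or (height (world z) of tray_a below 0.006 m and angle between tray_a's own z axis and vertical below 0.06 rad)) and ((horizontal distance between tray_b and seat below 0.006 m and z of tray_b in the frame of seat between -0.004 and 0.004 m and angle between tray_b's own z axis and vertical below 0.06 rad and angle between the x axis of tray_b and the x axis of shaker, either way round below 0.12 rad) or (height (world z) of tray_b below 0.006 m and angle between tray_b's own z axis and vertical below 0.06 rad)) and ((horizontal distance between tray_c and seat below 0.006 m and z of tray_c in the frame of seat between -0.004 and 0.004 m and angle between tray_c's own z axis and vertical below 0.06 rad and angle between the x axis of tray_c and the x axis of shaker, either way round below 0.12 rad) or (height (world z) of tray_c below 0.006 m and angle between tray_c's own z axis and vertical below 0.06 rad)) and x of bottle_1 in the frame of seat between -0.05 and 0.05 m and y of bottle_1 in the frame of seat between -0.05 and 0.05 m and z of bottle_1 in the frame of seat between 0.006 and 0.018 m and angle between each of bottle_1, bottle_2, bottle_3, bottle_4's own z axis and vertical below 0.12 rad and x of bottle_2 in the frame of seat between -0.05 and 0.05 m and y of bottle_2 in the frame of seat between -0.05 and 0.05 m and z of bottle_2 in the frame of seat between 0.006 and 0.018 m and x of bottle_3 in the frame of seat between -0.05 and 0.05 m and y of bottle_3 in the frame of seat between -0.05 and 0.05 m and z of bottle_3 in the frame of seat between 0.006 and 0.018 m and x of bottle_4 in the frame of seat between -0.05 and 0.05 m and y of bottle_4 in the frame of seat between -0.05 and 0.05 m and z of bottle_4 in the frame of seat between 0.006 and 0.018 m and horizontal distance between pin and notch below 0.014 m and z of pin in the frame of notch between -0.034 and -0.02 m and angle between pin's own z axis and vertical below 0.2 rad and linear speed of each of tray_a, tray_b, tray_c, bottle_1, bottle_2, bottle_3, bottle_4, pin below 0.02 m/s); the robot touches nothing.
It fails at once if a bystander on the bench is pushed more than 60 mm or knocked over (distance of any of reagent, marker, cap, beaker, washbottle, spatula from where it was at the start of the episode above 0.06 m or angle between any of reagent, cap, beaker, washbottle's own z axis and vertical above 0.7 rad).
Of bottle_1, bottle_2, bottle_3, bottle_4 only 3 to 4 are there at a start; the rules pass over those that are not, and their reading is None.
At some moment in a run one of tray_a, tray_b, tray_c, bottle_1, bottle_2, bottle_3, bottle_4 may be knocked a few centimetres aside while the robot is not near it.
It also fails if it takes over 210 s, if anything falls off the work surface, if the arm or the gripper's body presses on something with over 40 N, if the wrist force passes 120 N, or if a joint passes its speed limit or range.

## Working session

There is one attempt and no reset: what is moved stays moved. The work goes in short steps, Python scripts to look and compute and a tool call to move; the robot and the scene stay as the last step left them, time stands still between calls to the robot, and variables do not carry over. Pictures are saved under pics/ and viewed, at most 14 in all, crops included, and the job is handed in when it is done.

Besides the shell and the picture viewer there is one more tool, called after "Emit:" by a JSON object that holds its "op" and its "data". servo_tool: Moves the arm, as the interface text tells. Its arguments: {"type":"object","properties":{"rows":{"type":"string"}},"required":["rows"]}

```bash
ls; mkdir -p pics; cat > h.py <<'E'
import numpy as np, cv2
from rig import robot
def snap(n,name):
    im=robot.capture(n); cv2.imwrite(f'pics/{name}.png',im[:,:,::-1]); return im
def ray(n,uv,z):
    c=robot.camera_info(n); K=np.array(c['mtx']);d=np.array(c['dist_coeffs']);E=np.array(c['extrinsics'])
    p=cv2.undistortPoints(np.array(uv,float).reshape(-1,1,2),K,d).reshape(-1,2)
    R,t=E[:3,:3],E[:3,3]; o=-R.T@t
    D=np.c_[p,np.ones(len(p))]@R
    return o+D*((np.array(z)-o[2])/D[:,2])[:,None]
def proj(n,P):
    c=robot.camera_info(n);E=np.array(c['extrinsics'])
    return cv2.projectPoints(np.array(P,float).reshape(-1,1,3),cv2.Rodrigues(E[:3,:3])[0],E[:3,3],np.array(c['mtx']),np.array(c['dist_coeffs']))[0].reshape(-1,2)
E
python3 - <<'E'
from h import *
for n in('top','side'):
    snap(n,n+'0'); c=robot.camera_info(n);E=np.array(c['extrinsics']);print(n,-E[:3,:3].T@E[:3,3],E[2,:3],c['mtx'])
o=robot.get_obs();print(o['tcp_rot'],o['eef_pos'],o['time'],robot.tcp_to_tips)
E
```

```text
pics
top [ 0.37282875 -0.02230429  1.14626972] [ 0.12888558  0.00268774 -0.99165583] [[463.85200883   0.         322.8143645 ]
 [  0.         463.85200883 240.91107371]
 [  0.           0.           1.        ]]
side [0.3328715  0.95490171 0.86051428] [ 0.15707609 -0.78678644 -0.59690384] [[577.3184625    0.         322.05423009]
 [  0.         577.3184625  247.91457035]
 [  0.           0.           1.        ]]
[[ 9.02264747e-01  4.31181905e-01 -7.01004989e-04]
 [ 4.31182457e-01 -9.02263050e-01  1.75415755e-03]
 [ 1.23870096e-04 -1.88497557e-03 -9.99998216e-01]] [ 0.28005037 -0.5860008   0.2471734 ] 0.1 0.017
```

View pics/top0.png

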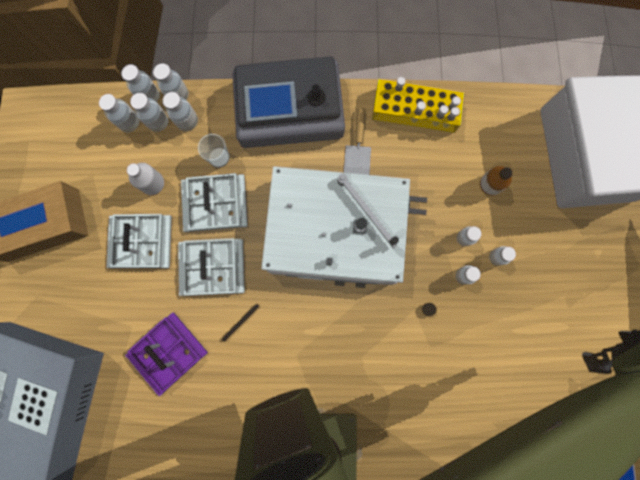

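View pics/side0.png

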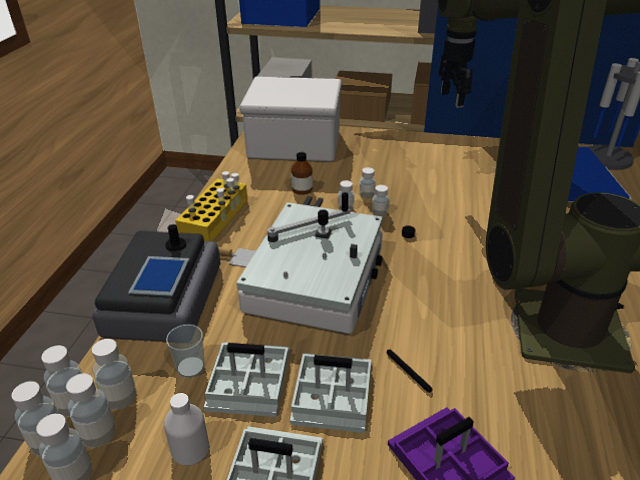

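Top view (up = +x, left = +y): shaker platform centred near (338,225), three grey trays at (213,202), (139,243), (210,267), bottles at (470,235), (504,255), (470,274), lock pin (361,226), bar knob (393,240). The side view agrees and shows three bottles. I'll enlarge the platform and trays to see pins and holes.

```bash
python3 - <<'E'
import cv2
a=cv2.imread('pics/top0.png');b=cv2.imread('pics/side0.png')
c=cv2.resize(a[160:310,95:425],None,fx=2.4,fy=2.4,interpolation=cv2.INTER_CUBIC);cv2.imwrite('pics/c1.png',c)
c=cv2.resize(b[180:480,200:420],None,fx=2,fy=2,interpolation=cv2.INTER_CUBIC);cv2.imwrite('pics/c2.png',c)
E
```

```text
(no output)
```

View pics/c1.png

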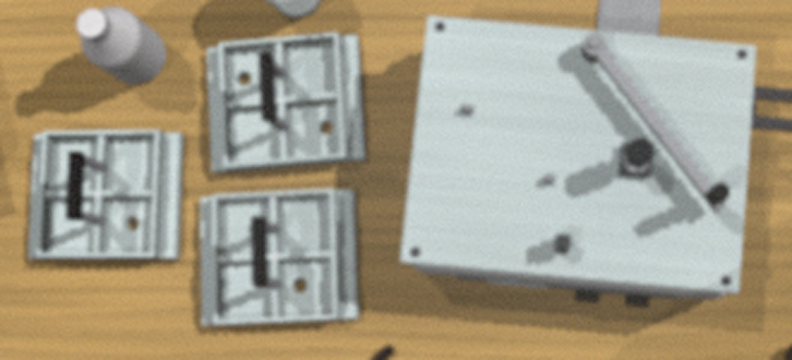

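View pics/c2.png

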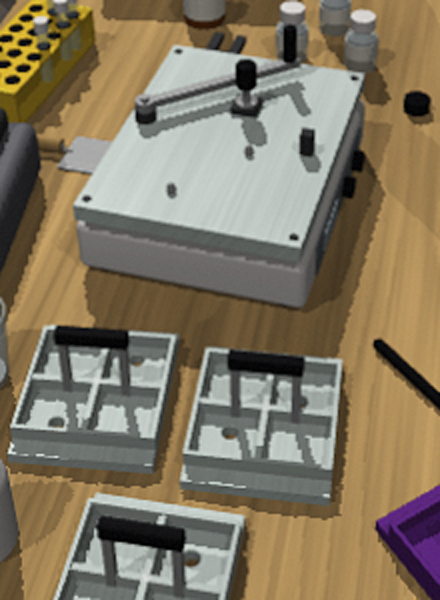

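The crops show the dowel pins at top px (288.8,206.3) and (322.5,235.4), platform corners, one or two holes per tray, and the tray handles. Computing positions.

```bash
python3 - <<'E'
from h import *
np.set_printoptions(precision=4,suppress=True)
f=lambda L:np.array(L)/2.4+[95,160]
C=ray('top',f([(430,17),(756,47),(740,292),(402,262)]),.1);print('plat',C,np.linalg.norm(np.diff(C,axis=0),axis=1))
P=ray('top',f([(465,111),(546,181)]),.107)[:,:2]
c=C.mean(0)[:2]; ax=(C[0]-C[3])+(C[1]-C[2]);yaw=np.arctan2(ax[1],ax[0]);ay=C[0]-C[1]+C[3]-C[2];print(c,yaw,np.arctan2(-ay[0],ay[1]))
y=np.arctan2(-ay[0],ay[1])
R=np.array([[np.cos(y),-np.sin(y)],[np.sin(y),np.cos(y)]])
print('pins',P,(P-c)@R,'seat',P.mean(0), 'diff',(P[0]-P[1])@R/2)
# trays: base outer corners? holes at z=.012
print('holes',ray('top',f([(244,78),(325,127),(133,224),(300,285)]),.012)[:,:2])
# rim corners z=.028
for nm,L in {'T1':[(221,42),(338,34),(349,160),(228,166)],'T2':[(48,133),(157,131),(165,257),(45,260)],'T3':[(214,196),(335,190),(341,318),(218,323)]}.items():
    Q=ray('top',f(L),.028)[:,:2];ay=Q[0]-Q[1]+Q[3]-Q[2];print(nm,Q.mean(0),np.arctan2(-ay[0],ay[1]),np.linalg.norm(np.diff(Q,axis=0),axis=1))
# handles z=.092
hd=f([(268,86),(76,186),(260,251)]);print('handles',ray('top',hd,.09)[:,:2])
# bottles cap centre
im=cv2.imread('pics/top0.png');hsv=cv2.cvtColor(im,cv2.COLOR_BGR2HSV)
m=((hsv[...,1]<40)&(hsv[...,2]>190)).astype(np.uint8);m[:,:440]=0;m[:,540:]=0;m[:210]=0;m[310:]=0
n,l,s,ce=cv2.connectedComponentsWithStats(m)
for i in range(1,n):
    if s[i,4]>20: print('cap',s[i],ce[i],ray('top',[ce[i]],.078)[0])
print('pin knob',ray('top',[f((640,150))],.161),'barknob',ray('top',[f((720,190))],.17),'block',ray('top',[f((563,241))],.128))
k=ray('top',[f((720,190))],.17)[0,:2];pv=c+R@[.1,-.0035];d=(k-pv)@R;print('bar',np.arctan2(-d[1],-d[0]),np.linalg.norm(d))
E
```

```text
plat [[ 0.6819  0.0951  0.1   ]
 [ 0.654  -0.2217  0.1   ]
 [ 0.417  -0.2019  0.1   ]
 [ 0.4436  0.1166  0.1   ]] [0.318  0.2378 0.3196]
[ 0.5491 -0.053 ] -0.08684409503507477 -0.08561144641004757
pins [[ 0.5873  0.0588]
 [ 0.5204 -0.0187]] [[ 0.0285  0.1146]
 [-0.0315  0.0317]] seat [0.5539 0.0201] diff [0.03   0.0415]
holes [[0.6419 0.3004]
 [0.5895 0.2122]
 [0.4865 0.4121]
 [0.4251 0.2329]]
T1 [0.6149 0.2531] 0.05969664845845294 [0.1238 0.1336 0.1257]
T2 [0.515  0.4398] 0.026926606621913235 [0.1187 0.1317 0.1286]
T3 [0.4531 0.2543] 0.05368506393237537 [0.1255 0.13   0.1259]
handles [[0.6153 0.2539]
 [0.5156 0.4425]
 [0.4536 0.2553]]
cap [468 227  13  13 138] [474.0362 232.971 ] [ 0.5325 -0.3759  0.078 ]
cap [503 247  12  14 136] [508.6324 253.3309] [ 0.4845 -0.4583  0.078 ]
cap [467 267  13  14 141] [473.0355 273.5745] [ 0.4368 -0.3702  0.078 ]
pin knob [[ 0.5414 -0.1031  0.161 ]] barknob [[ 0.5043 -0.1733  0.17  ]] block [[ 0.4619 -0.0347  0.128 ]]
bar 0.7301353027166207 0.18031197607211474
```

```bash
cat >> h.py <<'E'
c0=np.array([.5491,-.053]);y0=-.0862
R0=np.array([[np.cos(y0),-np.sin(y0)],[np.sin(y0),np.cos(y0)]])
def toS(p): return (np.array(p)[...,:2]-c0)@R0
def toW(p): return c0+np.array(p)@R0.T
np.set_printoptions(precision=4,suppress=True)
def tri(a,b):
    L=[]
    for n,uv in(('top',a),('side',b)):
        p=ray(n,[uv],0)[0];q=ray(n,[uv],.3)[0];L.append((p,(q-p)/np.linalg.norm(q-p)))
    A=sum(np.eye(3)-np.outer(d,d) for _,d in L);B=sum((np.eye(3)-np.outer(d,d))@p for p,d in L)
    x=np.linalg.solve(A,B);return x,[np.linalg.norm(np.cross(x-p,d)) for p,d in L]
E
python3 - <<'E'
from h import *
for n,box in(('top',(340,210,420,260)),('top',(404,180,440,225)),('side',(260,185,360,265)),('side',(290,180,345,215))):
    im=cv2.imread(f'pics/{n}0.png');x0,y0_,x1,y1=box;g=im[y0_:y1,x0:x1].max(2);
    for th in (70,100):
        k,l,s,ce=cv2.connectedComponentsWithStats((g<th).astype(np.uint8))
        print(n,th,[(s[i,:4].tolist(),int(s[i,4]),(ce[i]+[x0,y0_]).round(1).tolist()) for i in range(1,k) if s[i,4]>12])
print('pins check side', proj('side',np.c_[toW([[.0285,.1146],[-.0315,.0317]]),[.105,.105]]))
E
```

```text
top 70 [([16, 9, 10, 10], 68, [360.9, 223.3]), ([50, 28, 8, 7], 35, [393.5, 240.6])]
top 100 [([69, 0, 11, 4], 40, [414.3, 211.4]), ([14, 8, 13, 12], 114, [360.5, 223.3]), ([13, 18, 14, 6], 30, [358.5, 231.1]), ([49, 27, 9, 9], 52, [393.3, 240.7])]
top 70 []
top 100 [([6, 17, 16, 5], 67, [417.4, 199.1]), ([5, 28, 17, 6], 69, [416.2, 211.1])]
side 70 [([32, 2, 21, 8], 76, [302.6, 191.0]), ([8, 7, 81, 50], 480, [317.3, 218.0]), ([43, 11, 9, 9], 49, [307.7, 200.4]), ([53, 13, 10, 9], 45, [318.4, 202.3]), ([55, 44, 17, 10], 77, [323.4, 234.3]), ([90, 60, 7, 13], 87, [353.1, 251.1])]
side 100 [([26, 0, 38, 22], 367, [307.8, 193.8]), ([8, 0, 86, 58], 858, [321.9, 217.3]), ([90, 59, 7, 15], 96, [353.0, 251.3]), ([63, 69, 4, 5], 15, [324.1, 255.9])]
side 70 [([2, 7, 21, 8], 76, [302.6, 191.0]), ([48, 12, 7, 23], 74, [342.6, 203.9]), ([13, 16, 9, 9], 49, [307.7, 200.4]), ([23, 18, 10, 9], 45, [318.4, 202.3]), ([28, 30, 10, 5], 44, [322.5, 212.2])]
side 100 [([0, 0, 35, 27], 439, [309.5, 191.6]), ([39, 0, 16, 35], 185, [339.4, 195.8]), ([28, 30, 10, 5], 44, [322.5, 212.2])]
pins check side [[286.4438 273.1803]
 [325.1869 254.5332]]
```

```bash
python3 - <<'E'
from h import *
T=ray('top',[(417.4,199.1),(416.2,211.1),(416.7,205.1)],.1)[:,:2];print('tines',T,toS(T))
print('knob',k:=ray('top',[(360.8,223.3)],.152)[:,:2],toS(k))
print(tri((288.8,206.3),(285.5,275)),tri((322.5,235.4),(324.1,256)),tri((360.8,223.3),(322.6,217)))
print(tri((393.5,240.6),(345.5,203)))
print('notch',toW([0.1-.015,-.18]))
E
```

```text
tines [[ 0.6076 -0.2379]
 [ 0.5793 -0.2344]
 [ 0.5935 -0.2359]] [[ 0.0742 -0.1791]
 [ 0.0457 -0.1781]
 [ 0.0599 -0.1784]]
knob [[ 0.5411 -0.102 ]] [[-0.0037 -0.0495]]
(array([0.589 , 0.0593, 0.1002]), [np.float64(0.0004095598697976823), np.float64(0.00040955986979757456)]) (array([ 0.5221, -0.0186,  0.1007]), [np.float64(0.0007273458637901887), np.float64(0.0007273458637901162)]) (array([ 0.5423, -0.1026,  0.1447]), [np.float64(4.366553882410956e-05), np.float64(4.3665538824142676e-05)])
(array([ 0.5034, -0.1744,  0.1419]), [np.float64(0.0014689029703252572), np.float64(0.0014689029703252368)])
notch [ 0.6183 -0.2396]
```

Emit:
{"op": "servo_tool", "data": {"rows": "0.0175 0.0322 0 0 0 -1.5 1;0.0175 0.0322 0 0 0 -1.5 1;0.0175 0.0322 0 0 0 -1.5 1;0.0175 0.0322 0 0 0 -1.5 1;0.0175 0.0322 0 0 0 -1.5 1"}}

```text
time: 0.52
eef_pos: [0.368, -0.4238, 0.2477]
tcp_rot: [[0.951, 0.308, -0.0], [0.308, -0.951, 0.001], [-0.0, -0.001, -1.0]]
wrist_force: [0.5, -0.1, 0.4]
grip_width: 1.0
grip_force: 0.0
```

Emit:
{"op": "servo_tool", "data": {"rows": "0.0175 0.0322 0 0 0 -1.5 0.5;0.0175 0.0322 0 0 0 -1.5 0.5;0.0175 0.0322 0 0 0 -1.5 0.5;0.0175 0.0322 0 0 0 -1.5 0.5;0.0175 0.0322 0 0 0 -1.5 0.5"}}

```text
time: 0.93
eef_pos: [0.4555, -0.2626, 0.2479]
tcp_rot: [[0.983, 0.181, -0.0], [0.181, -0.983, 0.0], [-0.0, -0.0, -1.0]]
wrist_force: [0.6, -0.7, -0.0]
grip_width: 0.752
grip_force: 0.0
```

Emit:
{"op": "servo_tool", "data": {"rows": "0.0175 0.0322 0 0 0 -1.5 0.2;0.0175 0.0322 0 0 0 -1.5 0.2;0.0175 0.0322 0 0 0 -1.5 0.2;0.0175 0.0325 0 0 0 -1.5 0.2;0.0175 0.0322 0 0 0 -1.5 0.2"}}

```text
time: 1.35
eef_pos: [0.543, -0.1013, 0.2479]
tcp_rot: [[0.999, 0.052, -0.001], [0.052, -0.999, 0.0], [-0.001, -0.0, -1.0]]
wrist_force: [1.0, -1.0, -0.1]
grip_width: 0.598
grip_force: 0.0
```

Emit:
{"op": "servo_tool", "data": {"rows": "0 0 -0.02 0 0 0 0.2;0 0 -0.02 0 0 0 0.2;0 0 0 0 0 0 0.2"}}

```text
time: 1.6
eef_pos: [0.5404, -0.1015, 0.2033]
tcp_rot: [[0.998, 0.055, -0.008], [0.055, -0.998, 0.002], [-0.008, -0.003, -1.0]]
wrist_force: [-0.1, 0.7, -1.0]
grip_width: 0.6
grip_force: 0.0
```

Emit:
{"op": "servo_tool", "data": {"rows": "0.001 -0.001 -0.02 0 0 0 0.2;0 0 -0.02 0 0 0 0.2;0 0 -0.016 0 0 0 0.2;0 0 0 0 0 0 -1;0 0 0 0 0 0 -1"}}

```text
time: 2.02
eef_pos: [0.5431, -0.1044, 0.152]
tcp_rot: [[0.999, 0.052, -0.002], [0.052, -0.999, 0.001], [-0.002, -0.001, -1.0]]
wrist_force: [-0.3, -0.1, 1.7]
grip_width: 0.332
grip_force: 0.0
```

Emit:
{"op": "servo_tool", "data": {"rows": "0 0 0 0 0 0 -1;0 0 0 0 0 0 -1;0 0 0 0 0 0 -1;0 0 0 0 0 0 -1"}}

```text
time: 2.35
eef_pos: [0.5442, -0.1044, 0.1535]
tcp_rot: [[0.999, 0.053, 0.002], [0.053, -0.999, -0.0], [0.002, 0.001, -1.0]]
wrist_force: [1.2, -0.4, -0.8]
grip_width: 0.261
grip_force: 58.7
```

Emit:
{"op": "servo_tool", "data": {"rows": "0 0 0.012 0 0 0 -1;0 0 0.02 0 0 0 -1;0 0 0.025 0 0 0 -1;0 0 0.025 0 0 0 -1;0 0 0.018 0 0 0 -1"}}

```text
time: 2.77
eef_pos: [0.5445, -0.1044, 0.2562]
tcp_rot: [[0.999, 0.053, 0.004], [0.053, -0.999, -0.001], [0.004, 0.001, -1.0]]
wrist_force: [1.5, -0.3, -0.7]
grip_width: 0.26
grip_force: 58.7
```

Emit:
{"op": "servo_tool", "data": {"rows": "0.01 -0.0266 0 0 0 0 -1;0.01 -0.0266 0 0 0 0 -1;0.01 -0.0266 0 0 0 0 -1;0.01 -0.0266 0 0 0 0 -1;0.01 -0.0266 0 0 0 0 -1"}}

```text
time: 3.18
eef_pos: [0.5943, -0.2384, 0.2538]
tcp_rot: [[0.999, 0.053, 0.001], [0.053, -0.999, -0.001], [0.001, 0.001, -1.0]]
wrist_force: [-0.9, 0.6, -0.6]
grip_width: 0.257
grip_force: 58.8
```

Emit:
{"op": "servo_tool", "data": {"rows": "0 0 -0.02 0 0 0 -1;0 0 -0.02 0 0 0 -1;0 0 0 0 0 0 -1;0 0 0 0 0 0 -1"}}

```text
time: 3.52
eef_pos: [0.5931, -0.2369, 0.2117]
tcp_rot: [[0.999, 0.053, -0.002], [0.053, -0.999, 0.001], [-0.002, -0.001, -1.0]]
wrist_force: [0.5, 0.6, 0.6]
grip_width: 0.262
grip_force: 58.9
```

```bash
python3 - <<'E'
from h import *
a=snap('top','t1');b=snap('side','s1');p=robot.get_obs()['eef_pos'];print(p)
print(proj('side',[p-[0,0,.069],p-[0,0,.042],[.5935,-.237,.1]]),proj('top',[[.5935,-.237,.1]]))
c=np.vstack([cv2.resize(a[160:260,330:470],(700,500),interpolation=2)[:, :, ::-1][:300],cv2.resize(b[150:230,260:400],(700,400),interpolation=2)[:,:,::-1][:300]]);cv2.imwrite('pics/c3.png',c)
E
```

```text
[ 0.5943 -0.2372  0.2142]
[[312.1827 184.5465]
 [312.0064 174.8   ]
 [312.7728 200.4264]] [[417.1769 205.0839]]
```

View pics/c3.png

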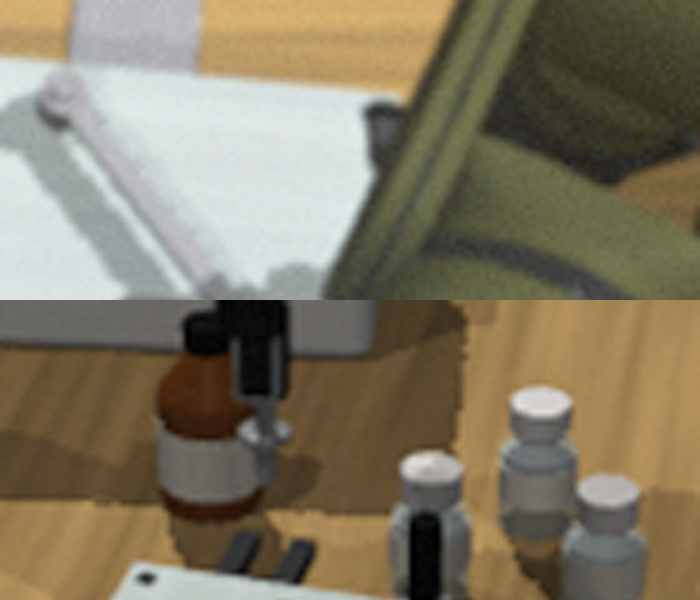

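The pin shank (side px 312.8, foot ~187) hangs in line with the slot between the tines (px ~313). Descending.

Emit:
{"op": "servo_tool", "data": {"rows": "0 0 -0.015 0 0 0 -1;0 0 -0.015 0 0 0 -1;0 0 -0.01 0 0 0 -1;0 0 -0.01 0 0 0 -1;0 0 0 0 0 0 -1"}}

```text
time: 4.03
eef_pos: [0.5925, -0.2363, 0.1585]
tcp_rot: [[0.999, 0.053, -0.004], [0.053, -0.999, 0.002], [-0.004, -0.002, -1.0]]
wrist_force: [1.4, -0.1, -2.0]
grip_width: 0.258
grip_force: 58.9
```

Emit:
{"op": "servo_tool", "data": {"rows": "0 0 -0.01 0 0 0 -1;0 0 -0.008 0 0 0 -1;0 0 0 0 0 0 -1;0 0 0 0 0 0 -1"}}

```text
time: 4.37
eef_pos: [0.5939, -0.2371, 0.1442]
tcp_rot: [[0.999, 0.053, 0.0], [0.053, -0.999, 0.0], [0.0, -0.0, -1.0]]
wrist_force: [0.0, -0.5, -0.3]
grip_width: 0.259
grip_force: 60.1
```

Emit:
{"op": "servo_tool", "data": {"rows": "0 0 0 0 0 0 0.1;0 0 0 0 0 0 0.1;0 0 0 0 0 0 0.1;0 0 0.02 0 0 0 0.1;0 0 0.03 0 0 0 0.1"}}

```text
time: 4.78
eef_pos: [0.5914, -0.2362, 0.1903]
tcp_rot: [[0.999, 0.053, -0.008], [0.053, -0.999, 0.004], [-0.007, -0.004, -1.0]]
wrist_force: [-0.6, -0.3, -0.0]
grip_width: 0.548
grip_force: 0.0
```

Emit:
{"op": "servo_tool", "data": {"rows": "0 0 0.03 0 0 0 0.1;0 0.03 0.03 0 0 0 0.1;0.0015 0.0351 0 0 0 0 0.1;0.0015 0.0351 0 0 0 0 0.1;0.0015 0.0351 0 0 0 0 0.1"}}

```text
time: 5.2
eef_pos: [0.5984, -0.1015, 0.2551]
tcp_rot: [[0.999, 0.052, 0.002], [0.052, -0.999, -0.001], [0.002, 0.001, -1.0]]
wrist_force: [0.2, 0.9, -0.1]
grip_width: 0.553
grip_force: 0.0
```

Emit:
{"op": "servo_tool", "data": {"rows": "0.0015 0.0351 0 0 0 0 0.1;0.0015 0.0351 0 0 0 0 0.1;0.0015 0.0351 0 0 0 0 0.1;0.0015 0.0351 0 0 0 0 0.1;0.0015 0.0351 0 0 0 0 0.1"}}

```text
time: 5.62
eef_pos: [0.6055, 0.0747, 0.254]
tcp_rot: [[0.999, 0.053, 0.001], [0.053, -0.999, -0.0], [0.001, 0.0, -1.0]]
wrist_force: [0.3, -0.2, -0.7]
grip_width: 0.545
grip_force: 0.0
```

```bash
python3 - <<'E'
from h import *
a=snap('top','t2');b=snap('side','s2');print(robot.get_obs()['eef_pos'])
c=np.hstack([cv2.resize(a[140:310,90:260],(400,400),interpolation=2),cv2.resize(b[150:250,260:360],(400,400),interpolation=2)])[:,:,::-1];cv2.imwrite('pics/c4.png',c)
E
```

```text
[0.6055 0.0773 0.2539]
```

View pics/c4.png

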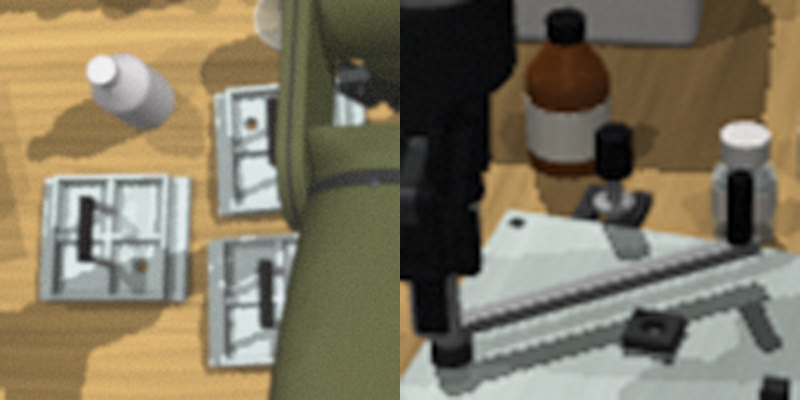

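Pin hangs upright in the notch (side px ≈ (313,187)); the trays have not moved. On to the tray with the ±42 holes (T1).

Emit:
{"op": "servo_tool", "data": {"rows": "0.002 0.0354 0 0 0 0 0.1;0.002 0.0354 0 0 0 0 0.1;0.002 0.0354 0 0 0 0 0.1;0.002 0.0354 0 0 0 0 0.1;0.0015 0.035 0 0 0 0 0.1"}}

```text
time: 6.13
eef_pos: [0.6155, 0.2503, 0.2538]
tcp_rot: [[0.999, 0.052, 0.0], [0.052, -0.999, -0.0], [0.0, 0.0, -1.0]]
wrist_force: [0.5, -0.6, -0.3]
grip_width: 0.549
grip_force: 0.0
```

Emit:
{"op": "servo_tool", "data": {"rows": "0 0 -0.035 0 0 0 0.1;0 0 -0.035 0 0 0 0.1;0 0 -0.035 0 0 0 0.1;0 0 -0.03 0 0 0 0.1;0 0 -0.02 0 0 0 0.1"}}

```text
time: 6.55
eef_pos: [0.6135, 0.2482, 0.0945]
tcp_rot: [[0.999, 0.053, -0.005], [0.053, -0.999, -0.002], [-0.005, 0.002, -1.0]]
wrist_force: [0.4, -0.4, -0.8]
grip_width: 0.546
grip_force: 0.0
```

Emit:
{"op": "servo_tool", "data": {"rows": "0 0 -0.013 0 0 0 0.1;0 0 0 0 0 0 0.1;0 0 0 0 0 0 -0.3"}}

```text
time: 6.8
eef_pos: [0.6155, 0.2492, 0.0858]
tcp_rot: [[0.999, 0.053, -0.0], [0.053, -0.999, -0.0], [-0.0, 0.0, -1.0]]
wrist_force: [0.9, -0.1, 0.6]
grip_width: 0.421
grip_force: 0.0
```

Emit:
{"op": "servo_tool", "data": {"rows": "0 0 0 0 0 0 -1;0 0 0 0 0 0 -1;0 0 0 0 0 0 -1;0 0 0 0 0 0 -1"}}

```text
time: 7.13
eef_pos: [0.617, 0.2504, 0.0887]
tcp_rot: [[0.999, 0.053, 0.005], [0.053, -0.999, 0.002], [0.005, -0.001, -1.0]]
wrist_force: [-0.0, 1.4, 6.5]
grip_width: 0.126
grip_force: 60.8
```

Emit:
{"op": "servo_tool", "data": {"rows": "0 0 0.015 0 0 0 -1;0 0 0.03 0 0 0 -1;0 0 0.035 0 0 0 -1;0 0 0.035 0 0 0 -1;0 0 0.03 0 0 0 -1"}}

```text
time: 7.55
eef_pos: [0.6142, 0.2491, 0.2318]
tcp_rot: [[0.999, 0.053, -0.002], [0.053, -0.999, -0.001], [-0.002, 0.001, -1.0]]
wrist_force: [1.9, 0.4, -5.5]
grip_width: 0.128
grip_force: 59.3
```

Emit:
{"op": "servo_tool", "data": {"rows": "-0.006 -0.023 0.005 0 0 -0.8 -1;-0.006 -0.023 0 0 0 -0.8 -1;-0.006 -0.023 0 0 0 -0.8 -1;-0.006 -0.023 0 0 0 -0.8 -1;-0.006 -0.023 0 0 0 -0.8 -1"}}

```text
time: 7.97
eef_pos: [0.5833, 0.1333, 0.2343]
tcp_rot: [[1.0, -0.017, -0.004], [-0.017, -1.0, -0.001], [-0.004, 0.001, -1.0]]
wrist_force: [0.1, -0.5, -6.0]
grip_width: 0.122
grip_force: 59.2
```

Emit:
{"op": "servo_tool", "data": {"rows": "-0.006 -0.023 0 0 0 -0.8 -1;-0.006 -0.023 0 0 0 -0.8 -1;-0.006 -0.023 0 0 0 -0.8 -1;-0.006 -0.023 0 0 0 -0.8 -1;-0.006 -0.023 0 0 0 -0.8 -1"}}

```text
time: 8.38
eef_pos: [0.5532, 0.0185, 0.2343]
tcp_rot: [[0.996, -0.087, -0.004], [-0.087, -0.996, -0.0], [-0.004, 0.001, -1.0]]
wrist_force: [0.6, -0.0, -6.4]
grip_width: 0.127
grip_force: 59.3
```

Emit:
{"op": "servo_tool", "data": {"rows": "0 0 -0.01 0 0 0 -1;0 0 -0.01 0 0 0 -1;0 0 0 0 0 0 -1;0 0 0 0 0 0 -1"}}

```text
time: 8.72
eef_pos: [0.5539, 0.0203, 0.2137]
tcp_rot: [[0.996, -0.086, -0.005], [-0.086, -0.996, 0.0], [-0.005, 0.0, -1.0]]
wrist_force: [0.3, -0.2, -6.2]
grip_width: 0.127
grip_force: 59.2
```

```bash
python3 - <<'E'
from h import *
a=snap('top','t3');b=snap('side','s3');p=robot.get_obs()['eef_pos'];print(p)
c=np.hstack([cv2.resize(a[160:310,230:380],(400,400),interpolation=2),cv2.resize(b[170:320,230:380],(400,400),interpolation=2)])[:,:,::-1];cv2.imwrite('pics/c5.png',c)
z=p[2]-.0887;print(z)
P=np.array([toW([-.0015+sx*.066,.0732+sy*.08]) for sx,sy in((1,1),(1,-1),(-1,-1),(-1,1))])-toW([-.0015,.0732])+p[:2]
print(proj('side',np.c_[P,[z]*4]),proj('side',np.c_[P,[z+.012]*4]))
E
```

```text
[0.5551 0.0204 0.2155]
0.12680744832631513
[[262.1853 273.4399]
 [287.7679 229.6313]
 [345.3375 238.9408]
 [325.3752 284.9004]] [[261.7824 268.78  ]
 [287.5457 225.1764]
 [345.4415 234.4344]
 [325.3631 280.1916]]
```

View pics/c5.png

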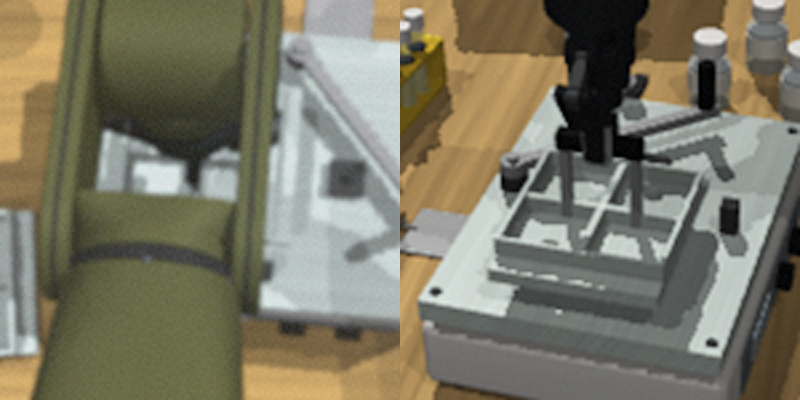

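The tray (front lower corners at side px ≈ (263,274) and (327,285)) hangs level over the pins, about 1 mm short in x. Lowering.

Emit:
{"op": "servo_tool", "data": {"rows": "0.001 0 -0.008 0 0 0 -1;0 0 -0.006 0 0 0 -1;0 0 -0.004 0 0 0 -1;0 0 0 0 0 0 -1;0 0 0 0 0 0 -1"}}

```text
time: 9.23
eef_pos: [0.5559, 0.0198, 0.197]
tcp_rot: [[0.996, -0.086, -0.001], [-0.086, -0.996, 0.0], [-0.001, 0.0, -1.0]]
wrist_force: [0.4, 0.6, -5.6]
grip_width: 0.128
grip_force: 59.2
```

Emit:
{"op": "servo_tool", "data": {"rows": "0 0 -0.003 0 0 0 -1;0 0 -0.003 0 0 0 -1;0 0 0 0 0 0 -1;0 0 0 0 0 0 -1"}}

```text
time: 9.57
eef_pos: [0.5561, 0.0197, 0.1915]
tcp_rot: [[0.996, -0.086, -0.001], [-0.086, -0.996, 0.0], [-0.001, 0.0, -1.0]]
wrist_force: [0.6, 0.2, -6.4]
grip_width: 0.126
grip_force: 59.3
```

Emit:
{"op": "servo_tool", "data": {"rows": "0 0 -0.003 0 0 0 -1;0 0 0 0 0 0 -1;0 0 0 0 0 0 0.1;0 0 0 0 0 0 0.1;0 0 0 0 0 0 0.1"}}

```text
time: 9.98
eef_pos: [0.5573, 0.0196, 0.1905]
tcp_rot: [[0.996, -0.086, 0.003], [-0.086, -0.996, -0.0], [0.003, -0.0, -1.0]]
wrist_force: [0.3, 0.6, -0.0]
grip_width: 0.539
grip_force: 0.0
```

Emit:
{"op": "servo_tool", "data": {"rows": "0 0 0.02 0 0 0 0.1;0 0 0.035 0 0 0 0.1;0 -0.03 0.02 0 0 0 0.1;0 -0.036 0 0 0 0 0.1;-0.005 -0.036 0 0 0 0 0.1"}}

```text
time: 10.4
eef_pos: [0.5531, -0.0833, 0.268]
tcp_rot: [[0.996, -0.084, 0.007], [-0.084, -0.996, -0.002], [0.007, 0.001, -1.0]]
wrist_force: [-0.8, -0.1, -0.3]
grip_width: 0.55
grip_force: 0.0
```

Emit:
{"op": "servo_tool", "data": {"rows": "-0.005 -0.036 0 0 0 7 0.1;-0.005 -0.036 0 0 0 7 0.1;-0.005 -0.036 0 0 0 7 0.1;-0.005 -0.036 0 0 0 7 0.1;-0.005 -0.036 0 0 0 7 0.1"}}

```text
time: 10.82
eef_pos: [0.5264, -0.2628, 0.2652]
tcp_rot: [[0.865, 0.501, 0.002], [0.501, -0.865, -0.001], [0.001, 0.002, -1.0]]
wrist_force: [0.5, 0.2, -0.1]
grip_width: 0.554
grip_force: 0.0
```

Emit:
{"op": "servo_tool", "data": {"rows": "-0.005 -0.036 0 0 0 7 0.1;-0.005 -0.036 0 0 0 7 0.1;-0.005 -0.036 0 0 0 7 0.1;0 0 0 0 0 7 0.1;0 0 0 0 0 7 0.1"}}

```text
time: 11.23
eef_pos: [0.5111, -0.3715, 0.2647]
tcp_rot: [[0.424, 0.906, 0.001], [0.906, -0.424, -0.001], [-0.0, 0.001, -1.0]]
wrist_force: [-0.2, 0.8, -1.4]
grip_width: 0.55
grip_force: 0.0
```

```bash
python3 - <<'E'
from h import *
a=snap('top','t4');b=snap('side','s4');o=robot.get_obs();print(o['eef_pos'],o['tcp_rot'][:,1])
c=np.hstack([cv2.resize(a[160:310,230:380],(400,400),interpolation=2),cv2.resize(b[170:320,250:400],(400,400),interpolation=2)])[:,:,::-1];c=np.vstack([c,np.zeros((200,800,3),np.uint8)]);c[400:,:800]=cv2.resize(a[210:310,240:640],(800,200))[:,:,::-1];cv2.imwrite('pics/c6.png',c)
seat=[.5555,.0203]
P=np.array([R0@[sx*.066,sy*.08] for sx,sy in((1,1),(1,-1),(-1,-1),(-1,1))])+seat
print(proj('side',np.c_[P,[.1]*4]),proj('side',np.c_[P,[.112]*4]),'handle',proj('top',[[*seat,.192]]))
E
```

```text
[ 0.5116 -0.3698  0.2647] [ 0.9039 -0.4278  0.0014]
[[262.8988 283.5944]
 [288.1004 239.3629]
 [344.9457 248.7797]
 [325.2225 295.1547]] [[262.5064 279.0602]
 [287.8831 235.0179]
 [345.046  244.3868]
 [325.2095 290.5757]] handle [[303.8534 213.013 ]]
```

View pics/c6.png

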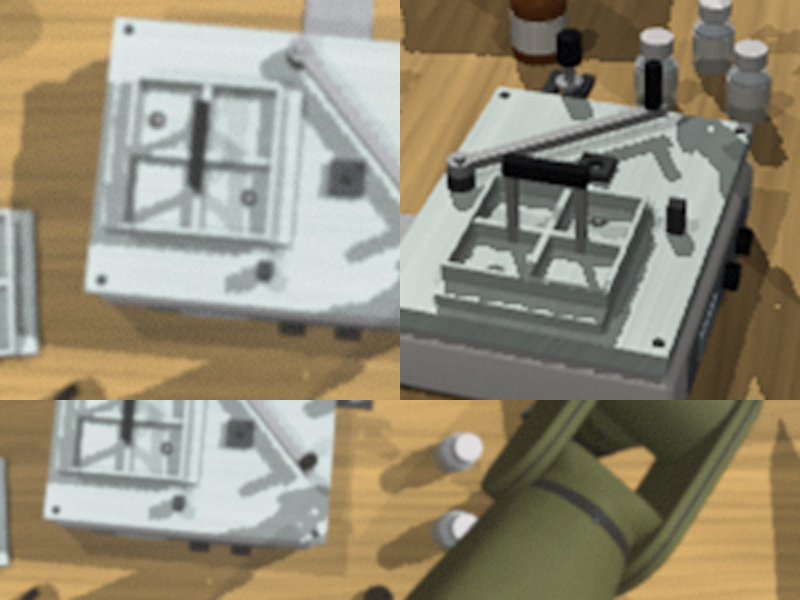

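Tray is home: both pins show inside their holes, the tray is flat and the bar still out. Now bottle A at about (0.5325, −0.376).

Emit:
{"op": "servo_tool", "data": {"rows": "0.007 -0.002 -0.03 0 0 6.8 0.5;0.007 -0.002 -0.03 0 0 6.8 0.5;0.007 -0.002 -0.035 0 0 6.8 0.5;0 0 -0.035 0 0 0 0.5;0 0 0 0 0 0 0.5"}}

```text
time: 11.75
eef_pos: [0.5292, -0.3713, 0.1255]
tcp_rot: [[0.087, 0.996, -0.011], [0.996, -0.087, 0.009], [0.008, -0.011, -1.0]]
wrist_force: [-1.5, 2.0, -2.6]
grip_width: 0.752
grip_force: 0.0
```

Emit:
{"op": "servo_tool", "data": {"rows": "0 0 -0.03 0 0 0 0.5;0 0 -0.02 0 0 0 0.5;0 0 -0.013 0 0 0 0.5;0 0 0 0 0 0 0.5;0 0 0 0 0 0 0.2"}}

```text
time: 12.17
eef_pos: [0.5329, -0.375, 0.0719]
tcp_rot: [[0.085, 0.996, 0.001], [0.996, -0.085, -0.0], [-0.0, 0.001, -1.0]]
wrist_force: [-0.4, -0.2, -0.5]
grip_width: 0.627
grip_force: 0.0
```

Emit:
{"op": "servo_tool", "data": {"rows": "0 0 0 0 0 0 -1;0 0 0 0 0 0 -1;0 0 0 0 0 0 -1;0 0 0 0 0 0 -1"}}

```text
time: 12.5
eef_pos: [0.5337, -0.376, 0.0738]
tcp_rot: [[0.085, 0.996, 0.003], [0.996, -0.085, -0.003], [-0.002, 0.003, -1.0]]
wrist_force: [-1.5, 1.6, 6.7]
grip_width: 0.377
grip_force: 59.5
```

Emit:
{"op": "servo_tool", "data": {"rows": "0 0 0.03 0 0 0 -1;0 0 0.035 0 0 0 -1;0 0 0.04 0 0 0 -1;0 0 0.04 0 0 0 -1;0 0 0.04 0 0 0 -1"}}

```text
time: 12.92
eef_pos: [0.5322, -0.3745, 0.2578]
tcp_rot: [[0.085, 0.996, 0.0], [0.996, -0.085, 0.0], [0.0, 0.0, -1.0]]
wrist_force: [0.6, -0.6, -2.1]
grip_width: 0.373
grip_force: 59.8
```

Emit:
{"op": "servo_tool", "data": {"rows": "0.0047 0.0329 0.034 0 0 0 -1;0.0047 0.0329 0 0 0 0 -1;0.0047 0.0329 0 0 0 0 -1;0.0047 0.0329 0 0 0 0 -1;0.0047 0.0329 0 0 0 0 -1"}}

```text
time: 13.33
eef_pos: [0.5553, -0.213, 0.2862]
tcp_rot: [[0.085, 0.996, 0.001], [0.996, -0.085, -0.0], [-0.0, 0.001, -1.0]]
wrist_force: [0.2, -0.7, -2.3]
grip_width: 0.375
grip_force: 59.9
```

Emit:
{"op": "servo_tool", "data": {"rows": "0.0047 0.0329 0 0 0 0 -1;0.0047 0.0329 0 0 0 0 -1;0.0047 0.0329 0 0 0 0 -1;0.0047 0.0329 0 0 0 0 -1;0.0047 0.0329 0 0 0 0 -1"}}

```text
time: 13.75
eef_pos: [0.5788, -0.0482, 0.286]
tcp_rot: [[0.085, 0.996, 0.001], [0.996, -0.085, 0.0], [0.0, 0.001, -1.0]]
wrist_force: [0.6, -0.7, -0.7]
grip_width: 0.38
grip_force: 59.9
```

Emit:
{"op": "servo_tool", "data": {"rows": "0.0047 0.0329 0 0 0 0 -1;0 0 -0.02 0 0 0 -1;0 0 -0.02 0 0 0 -1;0 0 0 0 0 0 -1;0 0 0 0 0 0 -1"}}

```text
time: 14.17
eef_pos: [0.5827, -0.0167, 0.2444]
tcp_rot: [[0.084, 0.996, -0.003], [0.996, -0.084, 0.0], [0.0, -0.003, -1.0]]
wrist_force: [-0.4, -0.3, -1.0]
grip_width: 0.376
grip_force: 59.9
```

```bash
python3 - <<'E'
from h import *
a=snap('top','t5');b=snap('side','s5');o=robot.get_obs();p=o['eef_pos'];print(p)
c=np.hstack([cv2.resize(a[160:310,230:380],(400,400),interpolation=2),cv2.resize(b[150:300,240:390],(400,400),interpolation=2)])[:,:,::-1];cv2.imwrite('pics/c7.png',c)
print(proj('side',[p-[0,0,.072]]),proj('side',[[.5849,-.0136,.112]]))
E
```

```text
[ 0.5841 -0.0174  0.2469]
[[295.2735 225.0541]] [[295.4569 250.0242]]
```

View pics/c7.png

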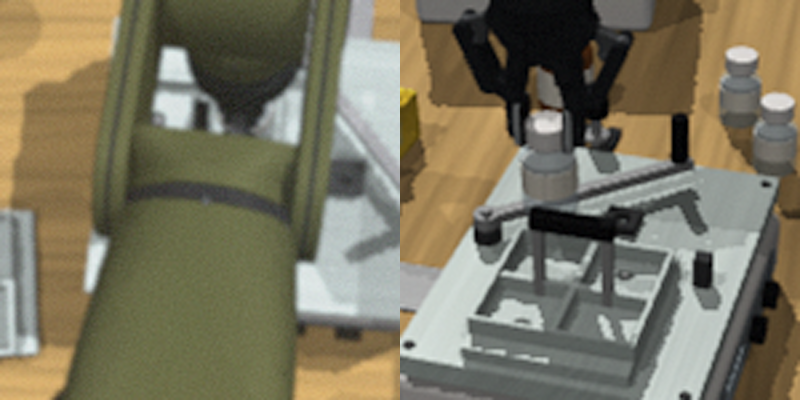

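Bottle hangs upright over the far-right compartment (side px 295,225), y 4 mm short. Lowering with that correction.

Emit:
{"op": "servo_tool", "data": {"rows": "0 0.004 -0.02 0 0 0 -1;0 0 -0.02 0 0 0 -1;0 0 -0.012 0 0 0 -1;0 0 -0.008 0 0 0 -1;0 0 0 0 0 0 -1"}}

```text
time: 14.68
eef_pos: [0.5835, -0.0133, 0.1858]
tcp_rot: [[0.085, 0.996, -0.001], [0.996, -0.085, 0.0], [0.0, -0.001, -1.0]]
wrist_force: [0.2, 0.1, -1.2]
grip_width: 0.375
grip_force: 60.6
```

Emit:
{"op": "servo_tool", "data": {"rows": "0 0 0 0 0 0 -1;0 0 0 0 0 0 0.1;0 0 0 0 0 0 0.1;0 0 0 0 0 0 0.1;0 0 0.015 0 0 0 0.1"}}

```text
time: 15.1
eef_pos: [0.582, -0.0129, 0.1979]
tcp_rot: [[0.085, 0.996, -0.005], [0.996, -0.085, 0.001], [0.0, -0.005, -1.0]]
wrist_force: [0.1, -0.7, -0.5]
grip_width: 0.553
grip_force: 0.0
```

Emit:
{"op": "servo_tool", "data": {"rows": "0 0 0.03 0 0 0 0.1;0 0 0.03 0 0 0 0.1;0 0 0.02 0 0 0 0.1;-0.007 -0.034 0 0 0 0 0.1;-0.007 -0.034 0 0 0 0 0.1"}}

```text
time: 15.52
eef_pos: [0.5709, -0.0808, 0.284]
tcp_rot: [[0.081, 0.997, 0.006], [0.997, -0.081, -0.001], [-0.001, 0.006, -1.0]]
wrist_force: [-0.2, 0.6, -0.4]
grip_width: 0.551
grip_force: 0.0
```

Emit:
{"op": "servo_tool", "data": {"rows": "-0.007 -0.034 0 0 0 0 0.1;-0.007 -0.034 0 0 0 0 0.1;-0.007 -0.034 0 0 0 0 0.1;-0.007 -0.034 0 0 0 0 0.1;-0.007 -0.034 0 0 0 0 0.1"}}

```text
time: 15.93
eef_pos: [0.5342, -0.2527, 0.2813]
tcp_rot: [[0.084, 0.996, 0.001], [0.996, -0.084, -0.001], [-0.001, 0.001, -1.0]]
wrist_force: [0.5, 0.0, 0.1]
grip_width: 0.55
grip_force: 0.0
```

```bash
cat > look.py <<'E'
from h import *
import sys
k=sys.argv[1]
a=snap('top','t'+k);b=snap('side','s'+k);o=robot.get_obs();print(o['time'],o['eef_pos'],o['tcp_rot'][:,1])
hsv=cv2.cvtColor(a,cv2.COLOR_RGB2HSV)
m=((hsv[...,1]<40)&(hsv[...,2]>190)).astype(np.uint8);m[:,:440]=0;m[:,540:]=0;m[:205]=0;m[330:]=0
n,l,s,ce=cv2.connectedComponentsWithStats(m)
for i in range(1,n):
    if s[i,4]>20: print('cap',s[i],ray('top',[ce[i]],.078)[0,:2])
E
python3 look.py 6
```

```text
16.0333 [ 0.5336 -0.2552  0.281 ] [ 0.996  -0.0898  0.0005]
```

```bash
python3 - <<'E'
from h import *
b=cv2.imread('pics/s6.png');hsv=cv2.cvtColor(b,cv2.COLOR_BGR2HSV)
print('pred',proj('side',[[.4845,-.4583,.069],[.4368,-.3702,.069],[.583,-.0133,.181]]))
m=((hsv[...,1]<40)&(hsv[...,2]>150)).astype(np.uint8);n,l,s,ce=cv2.connectedComponentsWithStats(m[150:260,280:420])
for i in range(1,n):
    if s[i,4]>40: print(s[i],ce[i]+[280,150])
c=cv2.resize(b[120:320,220:460],(720,600),interpolation=2);cv2.imwrite('pics/c8.png',c)
E
```

```text
pred [[367.5276 172.1955]
 [381.0884 189.8882]
 [295.2224 223.7925]]
[82 18 12  6 55] [367.7091 170.2182]
[96 35 12  6 54] [381.2037 187.537 ]
[  0  53  61  26 777] [300.8533 214.2484]
[  23   62   79   44 1137] [354.81   228.0598]
[ 40  77  28  16 219] [336.4566 235.6256]
[ 0 81  7 15 51] [282.2353 236.451 ]
[ 41  96  20  14 105] [330.4381 255.5429]
```

View pics/c8.png

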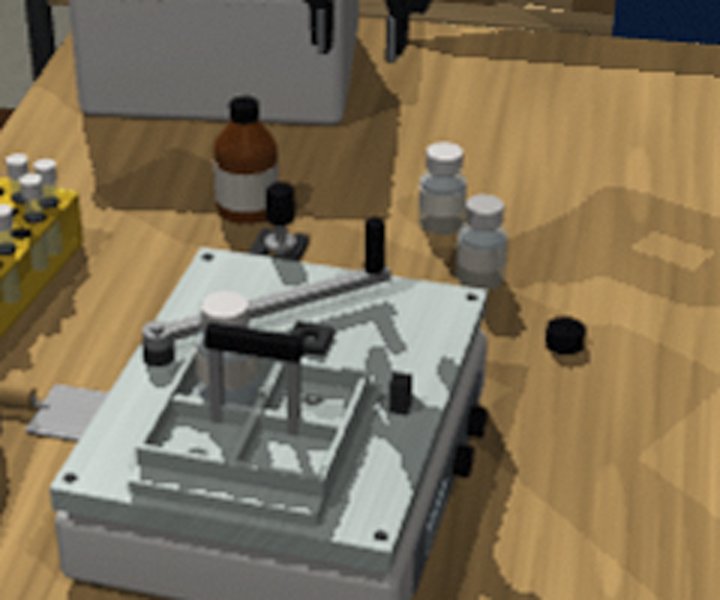

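Bottle A stands in its compartment; B and C are where predicted (side px (368,170), (381,188)). Next C at (0.437, −0.370).

Emit:
{"op": "servo_tool", "data": {"rows": "-0.024 -0.029 0 0 0 0 0.4;-0.024 -0.029 -0.02 0 0 0 0.4;-0.024 -0.029 -0.03 0 0 0 0.4;-0.024 -0.028 -0.03 0 0 0 0.4;0 0 -0.04 0 0 0 0.4"}}

```text
time: 16.45
eef_pos: [0.4446, -0.3624, 0.1718]
tcp_rot: [[0.088, 0.996, 0.005], [0.996, -0.088, -0.007], [-0.007, 0.005, -1.0]]
wrist_force: [0.7, -0.6, 0.3]
grip_width: 0.7
grip_force: 0.0
```

Emit:
{"op": "servo_tool", "data": {"rows": "0 0 -0.04 0 0 0 0.4;0 0 -0.03 0 0 0 0.4;0 0 -0.018 0 0 0 0.4;0 0 0 0 0 0 0.4;0 0 0 0 0 0 0.1"}}

```text
time: 16.87
eef_pos: [0.4453, -0.3571, 0.0802]
tcp_rot: [[0.084, 0.996, -0.001], [0.996, -0.084, 0.001], [0.001, -0.001, -1.0]]
wrist_force: [-0.1, -0.2, 0.9]
grip_width: 0.575
grip_force: 0.0
```

Emit:
{"op": "servo_tool", "data": {"rows": "0 0 0 0 0 0 -1;0 0 0 0 0 0 -1;0 0 0 0 0 0 -1;0 0 0 0 0 0 -1"}}

```text
time: 17.2
eef_pos: [0.4467, -0.359, 0.0835]
tcp_rot: [[0.084, 0.996, 0.003], [0.996, -0.084, -0.003], [-0.003, 0.003, -1.0]]
wrist_force: [-1.6, 1.8, 7.1]
grip_width: 0.338
grip_force: 57.8
```

The move fell short (speed-limited), so the pads hold the cap off-centre. Reopen, centre in y, go 8 mm lower and regrip.

Emit:
{"op": "servo_tool", "data": {"rows": "0 0 0 0 0 0 0.3;0 0 0 0 0 0 0.3;0 0 0 0 0 0 0.3;0 0 0 0 0 0 0.3"}}

```text
time: 17.53
eef_pos: [0.4452, -0.3579, 0.0806]
tcp_rot: [[0.085, 0.996, -0.0], [0.996, -0.085, 0.0], [0.0, -0.0, -1.0]]
wrist_force: [0.8, 0.2, 0.1]
grip_width: 0.649
grip_force: 0.0
```

Emit:
{"op": "servo_tool", "data": {"rows": "0 -0.006 -0.004 0 0 0 0.3;0 -0.006 -0.004 0 0 0 0.3;0 0 0 0 0 0 0.3;0 0 0 0 0 0 0.3"}}

```text
time: 17.87
eef_pos: [0.445, -0.3702, 0.072]
tcp_rot: [[0.085, 0.996, -0.001], [0.996, -0.085, 0.001], [0.001, -0.001, -1.0]]
wrist_force: [0.2, -0.4, 1.0]
grip_width: 0.647
grip_force: 0.0
```

Emit:
{"op": "servo_tool", "data": {"rows": "0 0 0 0 0 0 -1;0 0 0 0 0 0 -1;0 0 0 0 0 0 -1;0 0 0 0 0 0 -1;0 0 0 0 0 0 -1"}}

```text
time: 18.28
eef_pos: [0.4454, -0.3701, 0.0732]
tcp_rot: [[0.084, 0.996, -0.0], [0.996, -0.084, -0.0], [-0.0, 0.0, -1.0]]
wrist_force: [-2.1, 0.3, 4.1]
grip_width: 0.377
grip_force: 59.9
```

Emit:
{"op": "servo_tool", "data": {"rows": "0 0 0.03 0 0 0 -1;0 0 0.035 0 0 0 -1;0 0 0.038 0 0 0 -1;0 0 0.038 0 0 0 -1;0 0 0.038 0 0 0 -1"}}

```text
time: 18.7
eef_pos: [0.4451, -0.3693, 0.2527]
tcp_rot: [[0.084, 0.996, -0.0], [0.996, -0.084, 0.001], [0.001, -0.0, -1.0]]
wrist_force: [1.2, -0.1, -1.4]
grip_width: 0.374
grip_force: 60.0
```

Emit:
{"op": "servo_tool", "data": {"rows": "0 0 0.034 0 0 0 -1;0.0063 0.0302 0 0 0 0 -1;0.0063 0.0302 0 0 0 0 -1;0.0063 0.0302 0 0 0 0 -1;0.0063 0.0302 0 0 0 0 -1"}}

```text
time: 19.12
eef_pos: [0.4706, -0.2477, 0.2853]
tcp_rot: [[0.085, 0.996, 0.0], [0.996, -0.085, 0.001], [0.001, 0.0, -1.0]]
wrist_force: [0.9, -0.2, -1.3]
grip_width: 0.374
grip_force: 60.2
```

Emit:
{"op": "servo_tool", "data": {"rows": "0.0063 0.0302 0 0 0 0 -1;0.0063 0.0302 0 0 0 0 -1;0.0063 0.0302 0 0 0 0 -1;0.0063 0.0302 0 0 0 0 -1;0.0063 0.0302 0 0 0 0 -1"}}

```text
time: 19.53
eef_pos: [0.5019, -0.0964, 0.2851]
tcp_rot: [[0.084, 0.996, -0.0], [0.996, -0.084, 0.001], [0.001, -0.0, -1.0]]
wrist_force: [0.2, -0.4, -0.9]
grip_width: 0.379
grip_force: 60.1
```

Emit:
{"op": "servo_tool", "data": {"rows": "0.0063 0.0302 0 0 0 0 -1;0.0063 0.0302 0 0 0 0 -1;0.0063 0.0302 0 0 0 0 -1;0 0 0 0 0 0 -1;0 0 0 0 0 0 -1"}}

```text
time: 19.95
eef_pos: [0.5208, -0.0061, 0.2851]
tcp_rot: [[0.081, 0.997, -0.001], [0.997, -0.081, 0.0], [0.0, -0.001, -1.0]]
wrist_force: [-0.6, 0.3, -1.1]
grip_width: 0.372
grip_force: 60.2
```

Emit:
{"op": "servo_tool", "data": {"rows": "0 -0.001 -0.03 0 0 0 -1;0 0 -0.03 0 0 0 -1;0 0 -0.02 0 0 0 -1;0 0 -0.012 0 0 0 -1;0 0 -0.007 0 0 0 -1"}}

```text
time: 20.37
eef_pos: [0.5213, -0.0098, 0.187]
tcp_rot: [[0.086, 0.996, 0.001], [0.996, -0.086, -0.0], [-0.0, 0.001, -1.0]]
wrist_force: [0.4, -0.6, -0.8]
grip_width: 0.378
grip_force: 61.3
```

Emit:
{"op": "servo_tool", "data": {"rows": "0 0 0 0 0 0 -1;0 0 0 0 0 0 -1;0 0 0 0 0 0 0.1;0 0 0 0 0 0 0.1;0 0 0 0 0 0 0.1"}}

```text
time: 20.78
eef_pos: [0.5213, -0.0088, 0.1875]
tcp_rot: [[0.085, 0.996, 0.001], [0.996, -0.085, -0.0], [-0.0, 0.001, -1.0]]
wrist_force: [-0.1, -0.3, 1.0]
grip_width: 0.548
grip_force: 0.0
```

Emit:
{"op": "servo_tool", "data": {"rows": "0 0 0.015 0 0 0 0.1;0 0 0.03 0 0 0 0.1;0 0 0.03 0 0 0 0.1;0 0 0.02 0 0 0 0.1;-0.003 -0.034 0 0 0 0 0.1"}}

```text
time: 21.2
eef_pos: [0.5208, -0.0399, 0.2888]
tcp_rot: [[0.079, 0.997, 0.011], [0.997, -0.079, 0.0], [0.001, 0.011, -1.0]]
wrist_force: [0.6, -0.2, 0.5]
grip_width: 0.547
grip_force: 0.0
```

Emit:
{"op": "servo_tool", "data": {"rows": "-0.003 -0.034 0 0 0 0 0.1;-0.003 -0.034 0 0 0 0 0.1;-0.003 -0.034 0 0 0 0 0.1;-0.003 -0.034 0 0 0 0 0.1;-0.003 -0.034 0 0 0 0 0.1"}}

```text
time: 21.62
eef_pos: [0.5027, -0.2142, 0.2825]
tcp_rot: [[0.084, 0.996, 0.001], [0.996, -0.084, -0.001], [-0.0, 0.001, -1.0]]
wrist_force: [0.2, 0.9, 0.5]
grip_width: 0.555
grip_force: 0.0
```

Emit:
{"op": "servo_tool", "data": {"rows": "-0.003 -0.034 0 0 0 0 0.1;-0.003 -0.034 0 0 0 0 0.1;-0.003 -0.034 0 0 0 0 0.1;-0.003 -0.034 0 0 0 0 0.4;-0.003 -0.034 0 0 0 0 0.4"}}

```text
time: 22.03
eef_pos: [0.4877, -0.3844, 0.2823]
tcp_rot: [[0.085, 0.996, 0.001], [0.996, -0.085, -0.001], [-0.001, 0.001, -1.0]]
wrist_force: [0.6, 0.2, -0.1]
grip_width: 0.7
grip_force: 0.0
```

```bash
python3 look.py 7; python3 - <<'E'
from h import *
b=cv2.imread('pics/s7.png');hsv=cv2.cvtColor(b,cv2.COLOR_BGR2HSV)
m=((hsv[...,1]<40)&(hsv[...,2]>150)).astype(np.uint8);n,l,s,ce=cv2.connectedComponentsWithStats(m[150:200,340:420])
print([(s[i],ce[i]+[340,150]) for i in range(1,n) if s[i,4]>30])
cv2.imwrite('pics/c9.png',cv2.resize(b[120:320,220:460],(720,600),interpolation=2))
E
```

```text
22.1333 [ 0.487  -0.3867  0.2818] [ 0.996  -0.089  -0.0001]
[(array([22, 18, 12,  5, 50], dtype=int32), array([367.72, 170.  ]))]
```

View pics/c9.png

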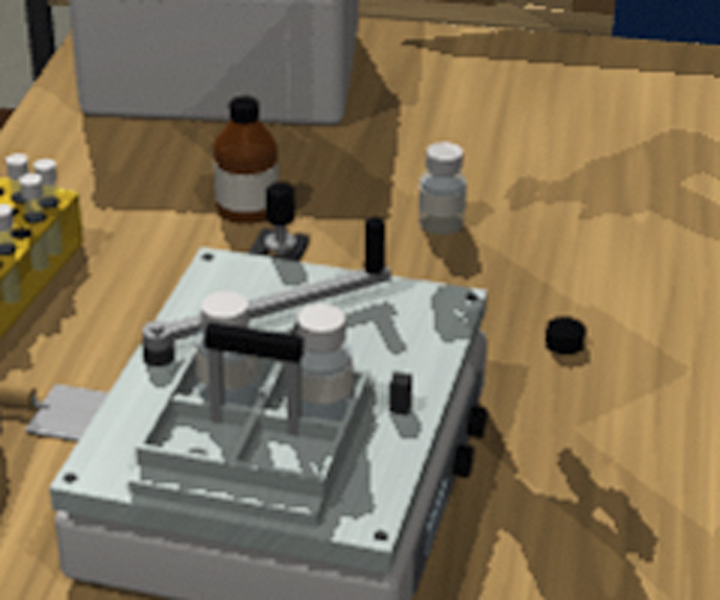

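Two bottles stand in the tray; bottle B has not moved (side px 368,170). Now B at (0.4845, −0.458).

Emit:
{"op": "servo_tool", "data": {"rows": "-0.001 -0.024 -0.02 0 0 0 0.4;-0.001 -0.024 -0.02 0 0 0 0.4;0 -0.023 -0.03 0 0 0 0.4;0 0 -0.03 0 0 0 0.4;0 0 -0.03 0 0 0 0.4"}}

```text
time: 22.55
eef_pos: [0.4861, -0.4543, 0.1511]
tcp_rot: [[0.085, 0.996, 0.001], [0.996, -0.085, -0.001], [-0.001, 0.001, -1.0]]
wrist_force: [-0.3, 0.6, -0.4]
grip_width: 0.705
grip_force: 0.0
```

Emit:
{"op": "servo_tool", "data": {"rows": "0 0 0 0 0 0 0.4;0 0 0 0 0 0 0.4"}}

```text
time: 22.72
eef_pos: [0.4853, -0.452, 0.1499]
tcp_rot: [[0.084, 0.996, -0.003], [0.996, -0.084, 0.003], [0.003, -0.003, -1.0]]
wrist_force: [0.1, 0.0, 0.8]
grip_width: 0.702
grip_force: 0.0
```

Emit:
{"op": "servo_tool", "data": {"rows": "0 -0.006 -0.03 0 0 0 0.4;0 0 -0.025 0 0 0 0.4;0 0 -0.015 0 0 0 0.4;0 0 -0.008 0 0 0 0.4;0 0 0 0 0 0 0.2"}}

```text
time: 23.13
eef_pos: [0.4859, -0.4589, 0.0733]
tcp_rot: [[0.084, 0.996, -0.001], [0.996, -0.084, 0.001], [0.001, -0.001, -1.0]]
wrist_force: [0.4, -0.7, -0.5]
grip_width: 0.603
grip_force: 0.0
```

Emit:
{"op": "servo_tool", "data": {"rows": "0 0 0 0 0 0 0.1;0 0 0 0 0 0 -1;0 0 0 0 0 0 -1;0 0 0 0 0 0 -1;0 0 0 0 0 0 -1"}}

```text
time: 23.55
eef_pos: [0.4869, -0.4608, 0.0765]
tcp_rot: [[0.085, 0.996, 0.002], [0.996, -0.085, -0.003], [-0.003, 0.003, -1.0]]
wrist_force: [-2.2, 0.2, 7.3]
grip_width: 0.372
grip_force: 59.4
```

Emit:
{"op": "servo_tool", "data": {"rows": "0 0 0.03 0 0 0 -1;0 0 0.035 0 0 0 -1;0 0 0.038 0 0 0 -1;0 0 0.038 0 0 0 -1;0 0 0.038 0 0 0 -1"}}

```text
time: 23.97
eef_pos: [0.4857, -0.4592, 0.2545]
tcp_rot: [[0.085, 0.996, 0.0], [0.996, -0.085, 0.0], [0.0, 0.0, -1.0]]
wrist_force: [-0.1, -0.9, -2.1]
grip_width: 0.375
grip_force: 59.7
```

Emit:
{"op": "servo_tool", "data": {"rows": "0.0027 0.0342 0.04 0 0 0 -1;0.0027 0.0342 0 0 0 0 -1;0.0027 0.0342 0 0 0 0 -1;0.0027 0.0342 0 0 0 0 -1;0.0027 0.0342 0 0 0 0 -1"}}

```text
time: 24.38
eef_pos: [0.4987, -0.2943, 0.2847]
tcp_rot: [[0.085, 0.996, 0.001], [0.996, -0.085, -0.0], [-0.0, 0.001, -1.0]]
wrist_force: [0.7, 0.1, -1.4]
grip_width: 0.369
grip_force: 59.9
```

Emit:
{"op": "servo_tool", "data": {"rows": "0.0027 0.0342 0 0 0 0 -1;0.0027 0.0342 0 0 0 0 -1;0.0027 0.0342 0 0 0 0 -1;0.0027 0.0342 0 0 0 0 -1;0.0027 0.0342 0 0 0 0 -1"}}

```text
time: 24.8
eef_pos: [0.5121, -0.1231, 0.2845]
tcp_rot: [[0.085, 0.996, 0.001], [0.996, -0.085, 0.0], [0.0, 0.001, -1.0]]
wrist_force: [0.0, 0.1, -1.5]
grip_width: 0.374
grip_force: 59.9
```

Emit:
{"op": "servo_tool", "data": {"rows": "0.0027 0.0342 0 0 0 0 -1;0.0027 0.0342 0 0 0 0 -1;0.0027 0.0342 0 0 0 0 -1;0.0027 0.0342 0 0 0 0 -1;0.0027 0.0342 0 0 0 0 -1"}}

```text
time: 25.22
eef_pos: [0.5256, 0.048, 0.2846]
tcp_rot: [[0.085, 0.996, 0.001], [0.996, -0.085, 0.0], [0.0, 0.001, -1.0]]
wrist_force: [0.8, 0.0, -1.5]
grip_width: 0.374
grip_force: 59.9
```

Emit:
{"op": "servo_tool", "data": {"rows": "0 0 0 0 0 0 -1;0 0 0 0 0 0 -1;0 0 0 0 0 0 -1"}}

```text
time: 25.47
eef_pos: [0.5257, 0.046, 0.2843]
tcp_rot: [[0.084, 0.996, 0.0], [0.996, -0.084, -0.001], [-0.001, 0.0, -1.0]]
wrist_force: [0.0, 0.4, -1.4]
grip_width: 0.377
grip_force: 59.8
```

Emit:
{"op": "servo_tool", "data": {"rows": "0.001 0.0075 -0.02 0 0 0 -1;0 0 -0.03 0 0 0 -1;0 0 -0.025 0 0 0 -1;0 0 -0.014 0 0 0 -1;0 0 -0.008 0 0 0 -1"}}

```text
time: 25.88
eef_pos: [0.5247, 0.0524, 0.1874]
tcp_rot: [[0.087, 0.996, -0.008], [0.996, -0.087, 0.0], [-0.001, -0.008, -1.0]]
wrist_force: [-20.5, 0.8, 40.7]
grip_width: 0.37
grip_force: 64.4
```

Emit:
{"op": "servo_tool", "data": {"rows": "0 0 0 0 0 0 -1;0 0 0 0 0 0 -1;0 0 0 0 0 0 0.1;0 0 0 0 0 0 0.1;0 0 0 0 0 0 0.1"}}

```text
time: 26.3
eef_pos: [0.5272, 0.0533, 0.1878]
tcp_rot: [[0.085, 0.996, 0.001], [0.996, -0.085, -0.0], [0.0, 0.001, -1.0]]
wrist_force: [0.1, -0.5, -0.1]
grip_width: 0.553
grip_force: 0.0
```

Emit:
{"op": "servo_tool", "data": {"rows": "0 0 0.015 0 0 0 0.1;0 0 0.03 0 0 0 0.1;0 0 0.03 0 0 0 0.1;0 0 0.02 0 0 0 0.1;0 0 0 0 0 0 0.1"}}

```text
time: 26.72
eef_pos: [0.5294, 0.0537, 0.2889]
tcp_rot: [[0.084, 0.996, 0.01], [0.996, -0.084, -0.0], [0.001, 0.01, -1.0]]
wrist_force: [0.6, -1.0, 1.1]
grip_width: 0.557
grip_force: 0.0
```

Emit:
{"op": "servo_tool", "data": {"rows": "-0.0036 -0.0333 0 0 0 0 -1;-0.0036 -0.0333 0 0 0 0 -1;-0.0036 -0.0333 0 0 0 0 -1;-0.0036 -0.0333 0 0 0 0 -1;-0.0036 -0.0333 0 0 0 0 -1"}}

```text
time: 27.13
eef_pos: [0.5083, -0.1141, 0.2818]
tcp_rot: [[0.084, 0.996, -0.0], [0.996, -0.084, 0.0], [0.0, -0.0, -1.0]]
wrist_force: [0.2, -1.2, 0.1]
grip_width: 0.0
grip_force: 0.0
```

Emit:
{"op": "servo_tool", "data": {"rows": "-0.0036 -0.0333 0 0 0 0 -1;-0.0036 -0.0333 0 0 0 0 -1;-0.0036 -0.0333 0 0 0 0 -1;0 0 0 0 0 0 -1;0 0 0 0 0 0 -1"}}

```text
time: 27.55
eef_pos: [0.4975, -0.2139, 0.2816]
tcp_rot: [[0.088, 0.996, -0.001], [0.996, -0.088, 0.001], [0.001, -0.001, -1.0]]
wrist_force: [-0.1, 0.9, -0.1]
grip_width: -0.002
grip_force: 0.0
```

```bash
python3 - <<'E'
from h import *
a=snap('top','t8');b=snap('side','s8');print(robot.get_obs()['eef_pos'])
c=np.hstack([cv2.resize(a[160:310,230:380],(400,400),interpolation=2),cv2.resize(b[170:320,230:380],(400,400),interpolation=2)])[:,:,::-1];cv2.imwrite('pics/c10.png',c)
E
```

```text
[ 0.498  -0.2121  0.2818]
```

View pics/c10.png

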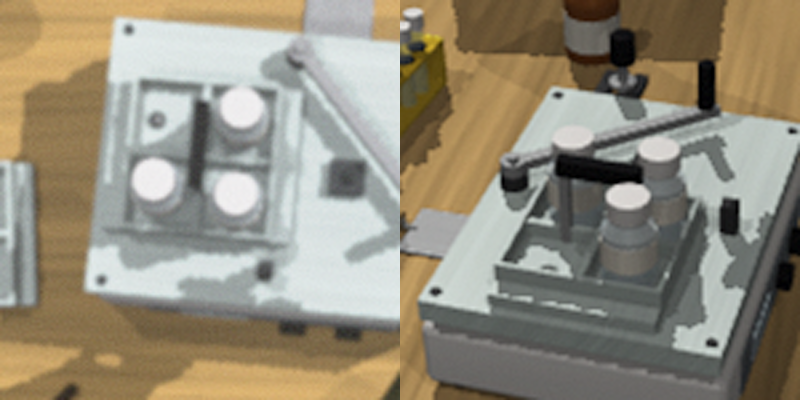

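All three bottles stand upright in their compartments. One of the spare trays was nudged along +x; I'll check it at the end. Now the bar: descend to the right of its knob and push round.

Emit:
{"op": "servo_tool", "data": {"rows": "0 0 -0.035 0 0 0 -1;0 0 -0.035 0 0 0 -1;0 0 -0.03 0 0 0 -1;0 0 -0.027 0 0 0 -1;0 0 0 0 0 0 -1"}}

```text
time: 28.07
eef_pos: [0.4946, -0.209, 0.1485]
tcp_rot: [[0.082, 0.997, -0.011], [0.997, -0.082, 0.006], [0.005, -0.011, -1.0]]
wrist_force: [-1.1, 0.5, 0.3]
grip_width: 0.001
grip_force: 0.0
```

Emit:
{"op": "servo_tool", "data": {"rows": "-0.004 0.012 0 0 0 0 -1;-0.003 0.012 0 0 0 0 -1;-0.004 0.012 0 0 0 0 -1;-0.004 0.009 0 0 0 0 -1;-0.004 0.009 0 0 0 0 -1"}}

```text
time: 28.48
eef_pos: [0.4743, -0.16, 0.1566]
tcp_rot: [[0.081, 0.997, -0.012], [0.997, -0.082, -0.007], [-0.008, -0.012, -1.0]]
wrist_force: [-22.4, -12.2, 4.0]
grip_width: -0.003
grip_force: 12.3
```

Emit:
{"op": "servo_tool", "data": {"rows": "-0.004 0.008 0 0 0 0 -1;-0.003 0.009 0 0 0 0 -1;-0.0025 0.009 0 0 0 0 -1;-0.0025 0.009 0 0 0 0 -1;-0.001 0.009 0 0 0 0 -1"}}

```text
time: 28.9
eef_pos: [0.4588, -0.1148, 0.1555]
tcp_rot: [[0.082, 0.996, -0.019], [0.997, -0.082, -0.004], [-0.005, -0.019, -1.0]]
wrist_force: [-30.3, -7.8, 8.2]
grip_width: 0.003
grip_force: 14.0
```

Emit:
{"op": "servo_tool", "data": {"rows": "-0.001 0.009 0 0 0 0 -1;-0.001 0.009 0 0 0 0 -1;0 0.009 0 0 0 0 -1;0 0.009 0 0 0 0 -1;0 0 0 0 0 0 -1"}}

```text
time: 29.32
eef_pos: [0.4638, -0.0767, 0.1573]
tcp_rot: [[0.083, 0.997, 0.002], [0.997, -0.083, -0.0], [0.0, 0.002, -1.0]]
wrist_force: [0.3, -0.1, 0.7]
grip_width: -0.004
grip_force: 0.0
```

Emit:
{"op": "servo_tool", "data": {"rows": "-0.01 -0.02 0 0 0 0 -1;0 0 0.04 0 0 0 -1;0 0 0.04 0 0 0 -1;0 -0.03 0.03 0 0 0 -1;0 -0.035 0 0 0 0 -1"}}

```text
time: 29.73
eef_pos: [0.4581, -0.1635, 0.2767]
tcp_rot: [[0.08, 0.997, 0.018], [0.997, -0.08, -0.008], [-0.006, 0.019, -1.0]]
wrist_force: [1.0, -0.8, 0.8]
grip_width: -0.002
grip_force: 0.0
```

Emit:
{"op": "servo_tool", "data": {"rows": "0 -0.035 0 0 0 0 -1;0 -0.035 0 0 0 0 -1;0 -0.035 0 0 0 0 -1;0 -0.035 0 0 0 0 -1;0 0 0 0 0 0 -1"}}

```text
time: 30.15
eef_pos: [0.4546, -0.3077, 0.268]
tcp_rot: [[0.088, 0.996, 0.004], [0.996, -0.088, -0.005], [-0.005, 0.004, -1.0]]
wrist_force: [-0.4, 0.7, 0.3]
grip_width: 0.005
grip_force: 0.0
```

```bash
python3 - <<'E'
from h import *
a=snap('top','t9');b=snap('side','s9');print(robot.get_obs()['eef_pos'])
for n,im,(x0,y0_,x1,y1) in(('top',a,(270,170,410,280)),('side',b,(240,185,390,290))):
    k,l,s,ce=cv2.connectedComponentsWithStats((im[y0_:y1,x0:x1].max(2)<70).astype(np.uint8))
    print(n,[(s[i,2:].tolist(),(ce[i]+[x0,y0_]).round(1).tolist()) for i in range(1,k) if s[i,4]>12])
for t in (0,.1,.2,.3,.73):
    w=toW([.1-.183*np.cos(t),-.0035-.183*np.sin(t)]);print(t,proj('top',[[*w,.16]]),proj('side',[[*w,.148]]))
c=np.hstack([cv2.resize(a[160:310,230:430],(400,300),interpolation=2),cv2.resize(b[170:320,230:430],(400,300),interpolation=2)])[:,:,::-1]
c=np.vstack([c,np.hstack([cv2.resize(a[130:330,80:280],(300,300)),cv2.resize(b[320:480,150:450],(500,300))])[:,:,::-1]]);cv2.imwrite('pics/c11.png',c)
E
```

```text
[ 0.4547 -0.3038  0.2673]
top [([6, 31, 107], [304.2, 213.8]), ([5, 6, 18], [340.0, 257.4])]
side [([31, 20, 225], [309.3, 192.0]), ([12, 9, 52], [317.7, 202.8]), ([12, 36, 241], [352.7, 240.6]), ([33, 28, 314], [302.1, 234.7]), ([10, 9, 73], [272.5, 237.4]), ([6, 11, 35], [282.1, 246.3]), ([10, 3, 16], [343.4, 242.2]), ([25, 47, 353], [375.2, 267.8]), ([7, 18, 18], [369.0, 254.5]), ([17, 43, 108], [335.0, 266.8]), ([8, 13, 26], [272.6, 261.7]), ([5, 10, 27], [302.4, 268.2]), ([9, 22, 25], [360.2, 278.8])]
0 [[336.6356 257.2027]] [[352.7544 232.882 ]]
0.1 [[345.1955 257.5568]] [[354.3238 228.1357]]
0.2 [[353.7382 257.0566]] [[355.0296 223.4161]]
0.3 [[362.1708 255.7086]] [[354.8938 218.7711]]
0.73 [[395.053 240.828]] [[345.5479 200.6086]]
```

View pics/c11.png

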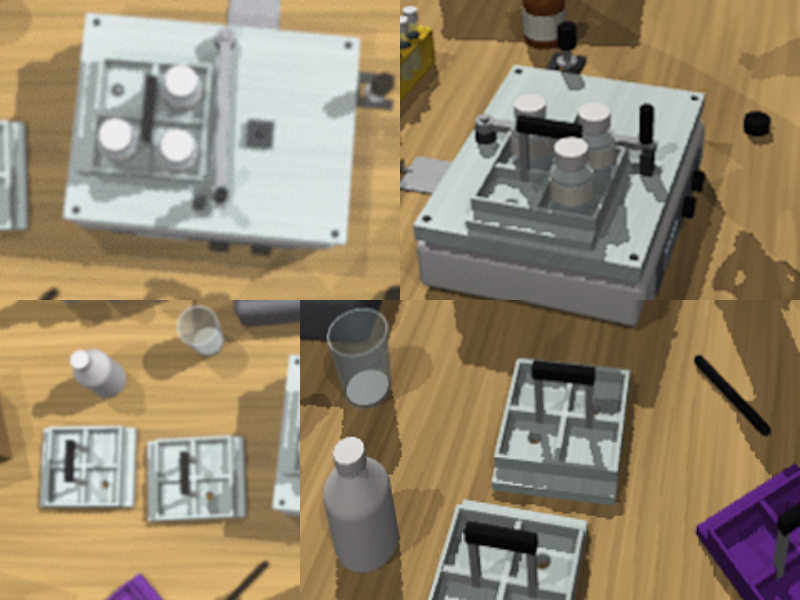

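The bar lies almost at its stop (knob at top px (340,257.4), t ≈ 0.04); bottles upright, pin parked, both spare trays flat. A last few millimetres of push are needed.

Emit:
{"op": "servo_tool", "data": {"rows": "0.002 0.034 0 0 0 0 -1;0.002 0.034 0 0 0 0 -1;0.002 0.034 0 0 0 0 -1;0.002 0.034 0 0 0 0 -1;0.002 0.034 0 0 0 0 -1"}}

```text
time: 30.67
eef_pos: [0.464, -0.1301, 0.2665]
tcp_rot: [[0.083, 0.997, 0.003], [0.997, -0.083, -0.001], [-0.0, 0.003, -1.0]]
wrist_force: [1.5, 0.4, -0.5]
grip_width: -0.001
grip_force: 0.0
```

Emit:
{"op": "servo_tool", "data": {"rows": "0 0.016 -0.03 0 0 0 -1;0 0 -0.035 0 0 0 -1;0 0 -0.03 0 0 0 -1;0 0 -0.015 0 0 0 -1;0 0 0 0 0 0 -1"}}

```text
time: 31.08
eef_pos: [0.4617, -0.1144, 0.1517]
tcp_rot: [[0.082, 0.997, -0.005], [0.997, -0.082, 0.002], [0.002, -0.006, -1.0]]
wrist_force: [-0.0, 1.1, 0.1]
grip_width: 0.001
grip_force: 0.0
```

Emit:
{"op": "servo_tool", "data": {"rows": "0 0 0 0 0 0 -1;0 0 0 0 0 0 -1"}}

```text
time: 31.25
eef_pos: [0.4653, -0.1168, 0.1573]
tcp_rot: [[0.083, 0.997, 0.004], [0.997, -0.083, -0.001], [-0.001, 0.004, -1.0]]
wrist_force: [-0.1, -0.6, -0.3]
grip_width: -0.003
grip_force: 0.0
```

Emit:
{"op": "servo_tool", "data": {"rows": "0 0.015 0 0 0 0 -1;0 0.013 0 0 0 0 -1;0 0.01 0 0 0 0 -1;0 0.004 0 0 0 0 -1;0 0.003 0 0 0 0 -1"}}

```text
time: 31.67
eef_pos: [0.465, -0.0719, 0.1565]
tcp_rot: [[0.084, 0.997, 0.003], [0.997, -0.084, -0.001], [-0.001, 0.003, -1.0]]
wrist_force: [0.0, -1.4, 0.3]
grip_width: -0.002
grip_force: 0.3
```

Emit:
{"op": "servo_tool", "data": {"rows": "0 0.002 0 0 0 0 -1;0 0 0 0 0 0 -1"}}

```text
time: 31.83
eef_pos: [0.4643, -0.0701, 0.1553]
tcp_rot: [[0.084, 0.996, 0.001], [0.996, -0.084, -0.0], [-0.0, 0.001, -1.0]]
wrist_force: [-0.2, -0.1, -0.2]
grip_width: 0.002
grip_force: 0.0
```

Emit:
{"op": "servo_tool", "data": {"rows": "0 0.002 0 0 0 0 -1;0 0.002 0 0 0 0 -1;0 0 0 0 0 0 -1"}}

```text
time: 32.08
eef_pos: [0.4642, -0.0663, 0.1549]
tcp_rot: [[0.085, 0.996, 0.0], [0.996, -0.085, -0.0], [-0.0, 0.0, -1.0]]
wrist_force: [0.6, -1.0, 0.6]
grip_width: 0.002
grip_force: 0.6
```

Emit:
{"op": "servo_tool", "data": {"rows": "0 0.002 0 0 0 0 -1;0 0 0 0 0 0 -1;0 0 0 0 0 0 -1"}}

```text
time: 32.33
eef_pos: [0.4642, -0.0661, 0.155]
tcp_rot: [[0.084, 0.996, 0.0], [0.996, -0.084, -0.005], [-0.005, 0.001, -1.0]]
wrist_force: [-0.4, -9.0, -0.8]
grip_width: -0.002
grip_force: 4.3
```

Steady 9 N reaction with no further motion: the bar is on its stop. Retreat and check.

Emit:
{"op": "servo_tool", "data": {"rows": "0 -0.02 0 0 0 0 -1;0 -0.02 0 0 0 0 -1;0 0 0.04 0 0 0 -1;0 0 0.04 0 0 0 -1;0 -0.03 0.03 0 0 0 -1"}}

```text
time: 32.75
eef_pos: [0.4644, -0.1315, 0.2668]
tcp_rot: [[0.081, 0.997, 0.002], [0.997, -0.081, 0.002], [0.002, 0.001, -1.0]]
wrist_force: [1.2, -0.6, 0.4]
grip_width: -0.003
grip_force: 0.0
```

Emit:
{"op": "servo_tool", "data": {"rows": "0 -0.035 0 0 0 0 -1;0 -0.035 0 0 0 0 -1;0 -0.035 0 0 0 0 -1;0 -0.035 0 0 0 0 -1;0 0 0 0 0 0 -1"}}

```text
time: 33.17
eef_pos: [0.4635, -0.2782, 0.264]
tcp_rot: [[0.089, 0.996, -0.001], [0.996, -0.089, -0.001], [-0.001, -0.001, -1.0]]
wrist_force: [0.4, 0.6, 0.2]
grip_width: 0.002
grip_force: 0.0
```

Emit:
{"op": "servo_tool", "data": {"rows": "0 0 0 0 0 0 -1;0 0 0 0 0 0 -1;0 0 0 0 0 0 -1;0 0 0 0 0 0 -1"}}

```text
time: 33.5
eef_pos: [0.4642, -0.2724, 0.2643]
tcp_rot: [[0.083, 0.997, -0.0], [0.997, -0.083, 0.0], [0.0, -0.0, -1.0]]
wrist_force: [-0.4, -0.1, 0.3]
grip_width: -0.003
grip_force: 0.0
```

```bash
python3 - <<'E'
from h import *
a=snap('top','t10');b=snap('side','s10');print(robot.get_obs()['eef_pos'])
k,l,s,ce=cv2.connectedComponentsWithStats((a[170:280,270:410].max(2)<70).astype(np.uint8))
print([(s[i,2:].tolist(),(ce[i]+[270,170]).round(1).tolist()) for i in range(1,k) if s[i,4]>12])
c=np.hstack([cv2.resize(a[130:330,80:430],(400,300),interpolation=2),cv2.resize(b[170:320,230:430],(400,300),interpolation=2)])[:,:,::-1]
cv2.imwrite('pics/c12.png',c)
E
```

```text
[ 0.4642 -0.2726  0.2644]
[([6, 31, 102], [304.2, 213.5]), ([6, 6, 23], [335.0, 257.5])]
```

View pics/c12.png

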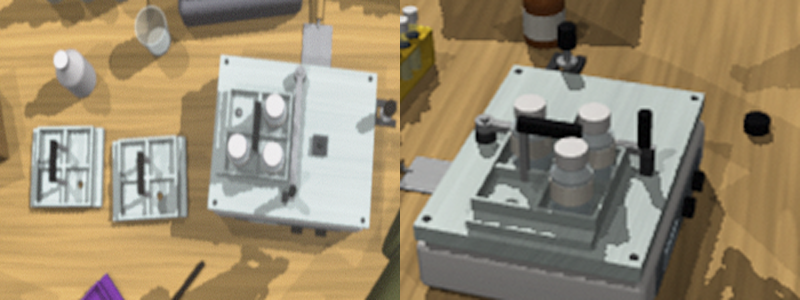

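The bar knob is now at top px (335,257.5), against the stop. The tray is home with three bottles upright, the pin is parked and the spare trays lie flat. Handing in.

```bash
python3 -c "
from rig import robot;print(robot.hand_in())"
```

```text
the job is handed in; nothing more can be done
None
```

I handed the job in at about 33 s with everything in place on the last pictures, but no verdict came back: tray_c is home on the pins (I picked it by measuring pins and holes in the images, not by trying each tray), all three bottles stand upright in it, the lock pin hangs in the notch, the bar is against its stop, and the other two trays lie flat, one having shifted about 4 cm during the run away from the arm.

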